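# Load a sprung arbor: sleeve, spacer, end cap

## Task

Load the fixture's horizontal rod: slide the black sleeve onto it first, then the silver spacer, then the red end cap, and press the stack back against the sprung brass backstop just until the yellow spring catch pops fully up behind the cap and holds it. Press and guide gently: the rod must never feel more than 25 N. Leave the standing tubes and the blue bin where they are, and let go of everything at the end.

Things in the scene. Friction and masses are not known exactly. Their poses are not given: they have to be found in the camera images.
- clamp (a point): Fixed fixture: centre of the clamp in the front face of an aluminium post (50 mm wide, top 140 mm above the bench) on a grey base plate 100 x 165 x 12 mm. A level steel rod, 16 mm in diameter, juts out of it along +y of this point; z up. The rod's axis is on the y axis sideways but, clamped by hand, up to 1.5 mm above or below this point's height, 120 mm.
- backstop (a joint): Round brass backstop on the rod (38 mm in diameter, 8 mm thick), m pushed in: 0 at rest, hard end 0.005. Pushes back 3 N plus 1.5 N per mm. Its front face rests 21 to 39 mm from clamp: the rod's projection differs each time and is not reported. Sleeve 44 + spacer 22 + cap 28 = 94 mm against 91 mm to the catch: latched, it is held in by 3 mm.
- catch (a joint): Yellow spring catch on top of the rod, m pressed down: 0 = up, 3 mm proud; 0.003 = flush. Square face 91 mm from the backstop's face at rest, ramp 10 mm long falling towards the tip: parts slid on press it down (1.5 to 4.5 N upward, a few N of drag), it springs up behind them. Rod ends 112 mm from the backstop's rest face, last 10 mm tapered to 8 mm diameter.
- tray: Cream fixed tray, 310 (x) x 85 (y) mm with a 14 mm rim; origin under its centre on the bench. It has three shallow V rests along its y axis, each 50 mm long and 23 mm wide, at x = -98, 0 and +98 mm; corner of each V 30 mm above the bench. Which part lies in which rest varies.
- sleeve_c (a point): Centre of the matt black sleeve: plain tube 44 mm long, outside diameter 34 mm, through bore 18 mm, about 70 g; its centre is 48.4 mm above the bench at the start. Lies level in one of the tray's V rests. Point: on the bore's axis, half-way along; y axis = bore axis; either end may go first.
- spacer_c (a point): Centre of the silver spacer ring: 22 mm long, outside diameter 40 mm, through bore 18 mm, about 60 g; its centre is 51.6 mm above the bench at the start. Lies level in one of the tray's V rests. Point: on the bore's axis, half-way along; y axis = bore axis; either end may go first.
- cap_c (a point): Centre of the red end cap: 28 mm long, outside diameter 36 mm, through bore 18 mm (the rod tip shows through it), about 50 g; its centre is 49.5 mm above the bench at the start. Lies level in one of the tray's V rests. Point: on the bore's axis, half-way along; y axis = bore axis; either end may go first.
- tube_a_c (a point): Half-height point of a finished black tube standing loose on the bench to the right of the fixture as the robot sees it, 32 mm in diameter, 110 mm tall; leave it alone.
- tube_b_c (a point): The same for a second standing tube, on the far side between fixture and tray.
- bin: Open blue bin of small black parts, 100 x 140 x 45 mm, loose; origin under its centre. Leave it alone.

How it is judged:
By the outcome, as a careful person would: the job done as asked, in the order asked, and still so for the second after the job is handed in, with the robot touching nothing.
It also fails if it takes over 72 s, if anything falls off the work surface, if the arm or the gripper's body presses on something with over 40 N, if the wrist force passes 120 N, or if a joint passes its speed limit or range.

## Robot

A 7-joint arm with a two-finger parallel gripper is mounted at the origin on the work surface. World frame = base frame: x ahead of the robot, y to its left, z up, the work surface at z = 0. Lengths are in m, angles in rad, forces in N, time in s.
With the tool pointing down it reaches from about 0.425 to 0.925 m from the base axis. Payload 6.8 kg.
Tool frame: the origin (TCP) lies midway between the tips of the shut fingers; the grasp point (between the pads) lies 19 mm behind it; z points along the fingers, x is the direction in which the jaws open and shut, and the axes are right-handed (so a half turn about z gives the same grasp; the last joint's range is limited). The gripper opens to 85 mm and grips with 20 to 120 N. Pads are 22 mm wide; open, the fingers measure 114 mm over their backs; the gripper's body (76 mm by 85 mm) begins 54 mm behind the grasp point. The pads swing forward as they close: fully open they stand 13 mm farther back than shut.
Start: joints at [1.151, 0.477, 0.022, 1.555, -0.011, 1.109, -0.083], TCP at [0.207, -0.642, 0.231] pointing down, gripper open.
Joint ranges: [-2.96, 2.96], [-0.34, 2.1], [-1.41, 1.46], [0.24, 2.44], [-1.37, 4.51], [0.17, 1.92], [-2.96, 2.96]. Speed limits (rad/s): [2.39, 2.39, 3.14, 3.14, 3.14, 3.14, 3.14].

## Interface

Orientations are given as a rotation vector (axis times angle).
In Python, from bench import r gives the robot as it stands. The module is installed in compiled form; this text tells all that it offers.
- The arm moves only by the shell command python3 -m pendant 'ROWS' [OPENING] [FORCE]. ROWS is text: rows parted by semicolons, each of 4 numbers parted by spaces: the shift along the tool's x, y, z in cm, then the turn about the tool's z in degrees. A call has 1 to 8 rows; each row shifts and turns the pose as measured when the row begins, along the tool's axes as they then stand; what a row does not reach is not made up. A row lasts 1/12 s, in which the tool goes at most 41.7 mm and 7.16 degrees, less where a joint would pass 70% of its speed; a pose out of reach is approached as far as the arm can. A call with a gripper value outside its range is refused whole. OPENING is the closure in counts, from 0 (fully open) to 255 (shut), set as the call begins (- or left out, the last holds). The fingers move at their own pace and stop on an object; FORCE is the grip in N (left out, the last holds). Time passes only in rows, so rows that do not move let the fingers close. It gives the time, the measured TCP pose, the force and the opening at its end, in the units of the state.
- r.get_obs(): the state, without advancing time (a new reading comes with each control period).
- r.grab_frame(name): name is "scene" or "top"; returns a dict with "color" (400x640x3 uint8, red, green, blue), "fx", "fy", "cx", "cy" (pixels), "dist_coeffs" ([k1, k2, p1, p2, k3] as OpenCV has them; the pictures are not rectified), "R" (3x3) and "t" (3): a world point X has camera coordinates R X + t. Camera axes: x right, y down, z forward; pixel columns grow to the right and rows downward; lengths in m; the calibration is good to about 2 mm. A picture is of the moment at which its call begins. There is no depth.
- r.hand_in(): hands the job in, once; it reports no verdict.
The state is a dict: "clock": time; "joints": joint angles; "qvel": joint speeds; "tau": joint torques, N m; "tcp_pos": TCP position; "orientation": TCP orientation; "contact_force": force on the tool from outside, world axes, zero at the start; "moment": the same for the moment, N m; "grip_width": finger opening in m.
Only numpy, scipy, OpenCV 4.12 (cv2) and the standard library are available. Lean on these libraries where they do the work, as an engineer would, in place of code of your own. Each camera call takes 0.05 s, during which the arm holds its last target.

## Working session

There is one attempt and no reset: what is moved stays moved. The work goes in short steps, Python scripts to look and compute and a shell command to move; the robot and the scene stay as the last step left them, time stands still between calls to the robot, and variables do not carry over. Pictures are saved under pics/ and viewed, and the job is handed in when it is done.

```bash
mkdir -p pics; ls
python3 - <<'E'
from bench import r
import cv2,numpy as np
o=r.get_obs()
for k,v in o.items(): print(k,np.round(v,4))
for n in("scene","top"):
    f=r.grab_frame(n); cv2.imwrite(f"pics/{n}0.png",f["color"][:,:,::-1])
    print(n,f["fx"],f["fy"],f["cx"],f["cy"],f["dist_coeffs"],np.round(f["R"],4).tolist(),f["t"], "C",-np.array(f["R"]).T@f["t"])
E
```

```text
pics
clock 0.0
joints [ 1.1509  0.4778  0.0223  1.5565 -0.0115  1.1093 -0.0831]
qvel [-0.0012 -0.0012  0.0005  0.0004 -0.0021 -0.0002 -0.001 ]
tau [ 8.00000e-04 -5.96443e+01  1.60830e+00 -2.81200e+01  1.24000e-02
  9.40000e-03  0.00000e+00]
tcp_pos [ 0.2069 -0.6419  0.2303]
orientation [-2.5387e+00  1.8488e+00  2.5000e-03]
contact_force [ 0.2702  0.1953 -0.0322]
moment [ 0.0223 -0.0084 -0.0361]
grip_width 0.0858
scene 496.8581207621211 496.8581207621211 315.91243706989405 200.9647587432464 [-0.0102201  0.         0.         0.         0.       ] [[-0.1804, 0.9836, 0.0037], [0.7107, 0.133, -0.6908], [-0.6799, -0.122, -0.7231]] [ 0.17705984 -0.34855351  1.8054428 ] C [1.50723329 0.09250544 1.06402725]
top 386.66875046661926 386.66875046661926 319.14787668148136 188.72396503996637 [0.00858932 0.         0.         0.         0.        ] [[0.0004, -0.9997, 0.0229], [-0.9807, -0.0049, -0.1954], [0.1955, -0.0224, -0.9805]] [-0.07297101  0.59629098  0.77238872] C [ 0.43384932 -0.05274606  0.87547967]
```

View pics/scene0.png

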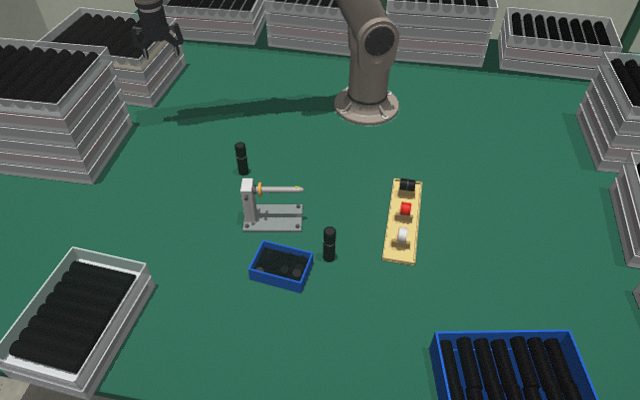

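View pics/top0.png

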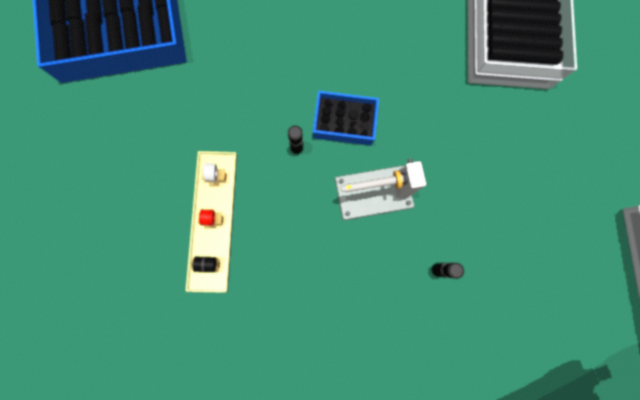

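```bash
cat > h.py <<'E'
from bench import r
import cv2,numpy as np
def grab(n): return r.grab_frame(n)
def K(f): return np.array([[f["fx"],0,f["cx"]],[0,f["fy"],f["cy"]],[0,0,1.]])
def ray(f,uv):
    p=cv2.undistortPoints(np.array([[uv]],float),K(f),np.array(f["dist_coeffs"],float))[0,0]
    R=np.array(f["R"]);C=-R.T@np.array(f["t"]); d=R.T@np.array([p[0],p[1],1]); return C,d/np.linalg.norm(d)
def onz(f,uv,z):
    C,d=ray(f,uv); return C+d*(z-C[2])/d[2]
def tri(f1,u1,f2,u2):
    C1,d1=ray(f1,u1);C2,d2=ray(f2,u2)
    s=np.linalg.lstsq(np.stack([d1,-d2],1),C2-C1,rcond=None)[0]
    a,b=C1+s[0]*d1,C2+s[1]*d2; return (a+b)/2,np.linalg.norm(a-b)
def proj(f,X):
    R=np.array(f["R"]); return cv2.projectPoints(np.array([X],float).reshape(-1,3),cv2.Rodrigues(R)[0],np.array(f["t"],float),K(f),np.array(f["dist_coeffs"],float))[0][:,0]
def crop(f,x0,y0,x1,y1,s,name):
    im=f["color"][y0:y1,x0:x1,::-1]; cv2.imwrite("pics/"+name,cv2.resize(im,None,fx=s,fy=s,interpolation=cv2.INTER_CUBIC))
def blob(m):
    n,l,st,c=cv2.connectedComponentsWithStats(m.astype(np.uint8)); 
    return [(st[i].tolist(),c[i].round(1).tolist()) for i in range(1,n) if st[i][4]>15]
E
python3 - <<'E'
from h import *
s=grab("scene");t=grab("top")
crop(s,230,160,320,240,8,"s1.png");crop(s,375,170,430,270,6,"s2.png")
crop(t,325,150,435,225,7,"t1.png");crop(t,180,145,245,300,3.8,"t2.png") if 0 else crop(t,180,145,245,300,3,"t2.png")
E
python3 -c "
import cv2,numpy as np
a=cv2.imread('pics/s2.png');b=cv2.imread('pics/t2.png');b=cv2.resize(b,None,fx=1.25,fy=1.25)
c=np.zeros((600,a.shape[1]+b.shape[1],3),np.uint8);c[:600,:a.shape[1]]=a[:600];c[:b.shape[0],a.shape[1]:]=b[:600];cv2.imwrite('pics/st2.png',c)"
```

```text
(no output)
```

View pics/s1.png

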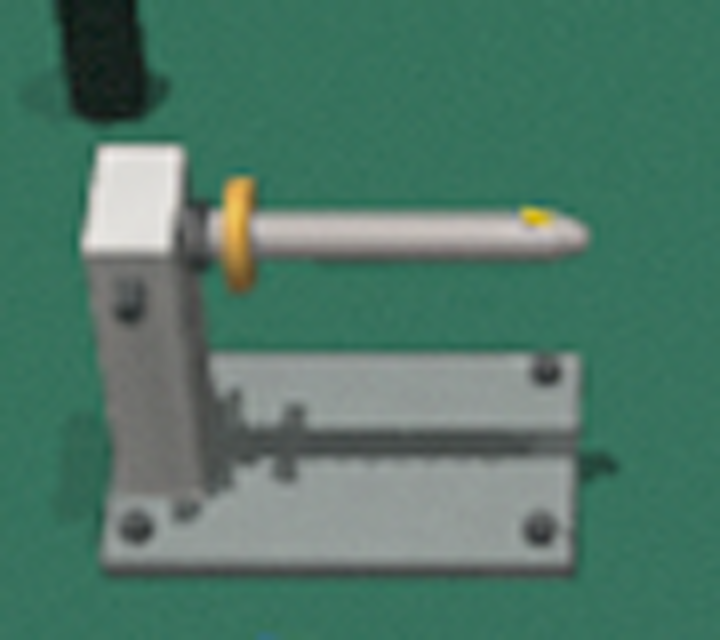

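View pics/t1.png

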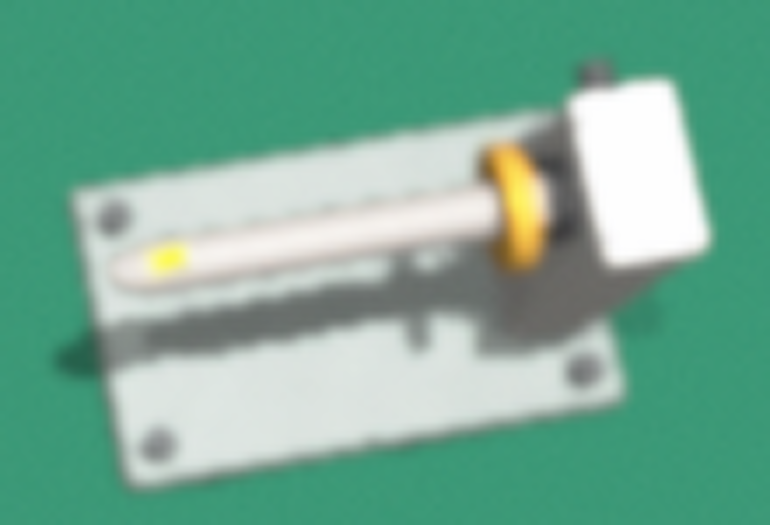

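View pics/st2.png

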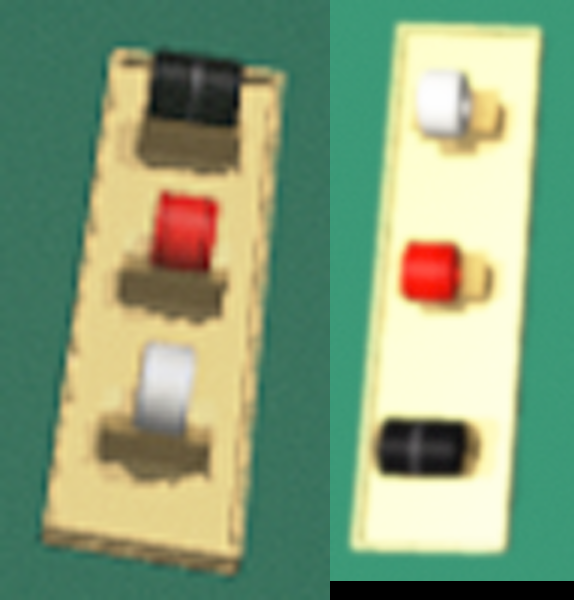

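Run:
```python
from h import *
s=grab("scene");t=grab("top")
T=lambda x,y:(325+(x+.5)/7-.5,150+(y+.5)/7-.5)
S=lambda x,y:(230+(x+.5)/8-.5,160+(y+.5)/8-.5)
c=[onz(t,T(*p),.012) for p in((72,188),(132,488),(625,403))]
print("plate top",np.round(c,4).tolist()); d=c[1]-c[2]; print("len",np.linalg.norm(d),np.linalg.norm(c[0]-c[1]),"dir deg",np.degrees(np.arctan2(d[1],d[0])))
cs=[onz(s,S(*p),.012) for p in((580,353),(573,570),(103,570))]
print("plate scene",np.round(cs,4).tolist()); d=cs[1]-cs[2]; print(np.degrees(np.arctan2(d[1],d[0])),np.linalg.norm(d))
print("tip",tri(t,T(112,272),s,S(588,237)))
for z in(.12,):
  a,b=onz(t,T(112,272),z),onz(t,T(490,212),z); d=a-b; print("rod top",a,b,np.degrees(np.arctan2(d[1],d[0])),np.linalg.norm(d))
  a,b=onz(s,S(588,237),z),onz(s,S(258,235),z); d=a-b; print("rod sc",a,b,np.degrees(np.arctan2(d[1],d[0])),np.linalg.norm(d))
# disc centroid & catch
for f,n in((t,"t"),(s,"s")):
  im=f["color"].astype(int); h=cv2.cvtColor(f["color"],cv2.COLOR_RGB2HSV)
  H,Sa,V=[h[...,i].astype(int) for i in range(3)]
  x=(slice(150,225),slice(325,435)) if n=="t" else (slice(160,240),slice(230,320))
  off=np.array([x[1].start,x[0].start])
  for nm,m in(("yellow",(H>=26)&(H<33)&(Sa>120)&(V>150)),("brass",(H>=12)&(H<24)&(Sa>110)&(V>120))):
    print(n,nm,[(b[0],(np.array(b[1])+off).tolist()) for b in blob(m[x])])
# tray & parts
U=lambda x,y:(180+((x-330)+.5)/3.75-.5,145+(y+.5)/3.75-.5)
P=[onz(t,U(*p),.014) for p in((396,24),(541,30),(505,552),(350,549))]
P=np.array(P);print("tray",P.round(4).tolist(),P.mean(0)); 
for i in range(4): print(np.linalg.norm(P[i]-P[i-1]),end=' ')
d=P[0]+P[1]-P[2]-P[3]; print("tray x deg",np.degrees(np.arctan2(d[1],d[0])))
V_=lambda x,y:(375+(x+.5)/6-.5,170+(y+.5)/6-.5)
Q=np.array([onz(s,V_(*p),.014) for p in((110,47),(284,70),(240,560),(42,543))]);print("tray s",Q.round(4).tolist(),Q.mean(0)); d=Q[3]+Q[2]-Q[0]-Q[1]; print(np.degrees(np.arctan2(d[1],d[0])))
# parts: outlines
for nm,z,uc in(("silver",.0516,(441,102)),("red",.0495,(430,272)),("black",.0484,(421,447))):
   print(nm,onz(t,U(*uc),z))
```

```text
plate top [[0.6349, -0.1085, 0.012], [0.5363, -0.127, 0.012], [0.5645, -0.2873, 0.012]]
len 0.1627587332135757 0.10036797928516934 dir deg 99.9680559186507
plate scene [[0.5362, -0.1227, 0.012], [0.6379, -0.1045, 0.012], [0.6678, -0.2643, 0.012]]
100.58272651429009 0.16261215289169695
tip (array([ 0.58462086, -0.1104697 ,  0.12180683]), np.float64(0.004337465568269888))
rod top [ 0.58526978 -0.1127746   0.12      ] [ 0.6033856  -0.22167892  0.12      ] 99.44445583334846 0.11040078135723111
rod sc [ 0.58282317 -0.10866413  0.12      ] [ 0.60229991 -0.21785877  0.12      ] 100.11332892046006 0.11091804977603376
t yellow []
t brass [([69, 21, 9, 18, 75], [398.3, 179.4])]
s yellow []
s brass [([28, 22, 4, 13, 35], [259.1, 187.7])]
tray [[0.6925, 0.2078, 0.014], [0.6894, 0.1193, 0.014], [0.3792, 0.1266, 0.014], [0.381, 0.2145, 0.014]] [0.53552897 0.16707139 0.014     ]
0.3115359268797335 0.0885502234404944 0.310271013265375 0.08795529972577838 tray x deg -1.2882527252188296
tray s [[0.3783, 0.1293, 0.014], [0.3789, 0.2174, 0.014], [0.6928, 0.2094, 0.014], [0.6994, 0.1236, 0.014]] [0.53735227 0.16991967 0.014     ]
-1.231203779698486
silver [0.63438506 0.1676904  0.0516    ]
red [0.5355068  0.16892719 0.0495    ]
black [0.43792095 0.16854816 0.0484    ]
```

```bash
cat >> h.py <<'E'
from scipy.spatial.transform import Rotation as Ro
def pose():
    o=r.get_obs(); return np.array(o["tcp_pos"]),Ro.from_rotvec(o["orientation"]),o
def plan(tgt,yaw=None,step=4.0,tstep=7.0):
    """offsets to target in tool axes, cm/deg, split in equal rows"""
    p,R,o=pose(); x=R.as_matrix()[:,0]; y0=np.degrees(np.arctan2(x[1],x[0]))
    dy=0 if yaw is None else (yaw-y0+180)%360-180
    d=(np.array(tgt)-p)*100; n=int(max(1,np.ceil(max(np.linalg.norm(d)/step,abs(dy)/tstep))))
    print("pos",p.round(4),"yaw",round(y0,2),"z axis",R.as_matrix()[:,2].round(3),"F",np.round(o["contact_force"],1),"grip",round(float(o["grip_width"]),4),"clk",round(o["clock"],2))
    rows=[]
    for i in range(n):
        Ri=Ro.from_euler('z',np.radians(dy*i/n))*R
        v=Ri.as_matrix().T@(d/n); rows.append("%.2f %.2f %.2f %.1f"%(*v,-dy/n))
    print(n,"; ".join(rows))
E
python3 - <<'E'
from h import *
plan([.50,-.2,.23],-1.3+0)
print(proj(grab("top"),[.69,0,.11]))
t=grab("top"); print("tubeb top",onz(t,(295,131),.11),"tubea",onz(t,(456,270),.11))
E
```

```text
pos [ 0.207  -0.6423  0.231 ] yaw -72.14 z axis [-0.     0.001 -1.   ] F [-0.2 -0.4  0.5] grip 0.0853 clk 0.3
14 -2.36 -2.96 0.01 -5.1; -2.09 -3.16 0.01 -5.1; -1.81 -3.33 0.01 -5.1; -1.51 -3.48 0.01 -5.1; -1.19 -3.60 0.01 -5.1; -0.87 -3.69 0.01 -5.1; -0.54 -3.75 0.01 -5.1; -0.21 -3.78 0.01 -5.1; 0.12 -3.79 0.01 -5.1; 0.46 -3.76 0.01 -5.1; 0.79 -3.71 0.01 -5.1; 1.11 -3.62 0.01 -5.1; 1.43 -3.51 0.01 -5.1; 1.73 -3.37 0.01 -5.1
[[285.19479344 139.42802962]]
tubeb top [ 0.70847805 -0.02001276  0.11      ] tubea [ 0.42610833 -0.33733426  0.11      ]
```

```bash
python3 -m pendant '-2.4 -3.0 0 -5.1; -2.1 -3.2 0 -5.1; -1.8 -3.3 0 -5.1; -1.5 -3.5 0 -5.1; -1.2 -3.6 0 -5.1; -0.9 -3.7 0 -5.1; -0.5 -3.75 0 -5.1; -0.2 -3.8 0 -5.1' 0 40
python3 -c "
from h import *
plan([.50,-.2,.23],-1.3)"
```

```text
clock: 1.07
tcp_pos: [0.3707, -0.3868, 0.2295]
orientation: [3.022, -0.828, -0.003]
contact_force: [-0.3, -1.1, -0.1]
grip_width: 0.0856
pos [ 0.3707 -0.3868  0.2295] yaw -30.64 z axis [-0.004 -0.008 -1.   ] F [-0.3 -1.1 -0.1] grip 0.0856 clk 1.07
6 0.27 -3.78 -0.04 -4.9; 0.59 -3.74 -0.04 -4.9; 0.90 -3.68 -0.04 -4.9; 1.21 -3.59 -0.04 -4.9; 1.52 -3.47 -0.04 -4.9; 1.81 -3.33 -0.04 -4.9
```

```bash
python3 -m pendant '0.3 -3.8 0 -5; 0.6 -3.7 0 -5; 0.6 -3.7 0 -5; 0.6 -3.8 0 -5; 0.5 -3.9 0 -5; 0.2 -4 0 -4; 0 -4 0 0; 0 -4 0 0'
python3 -c "
from h import *
plan([.438,.168,.15],-1.3)"
```

```text
clock: 1.73
tcp_pos: [0.472, -0.0868, 0.2292]
orientation: [3.131, 0.002, 0.007]
contact_force: [0.3, 0.5, -0.2]
grip_width: 0.0856
pos [ 0.472  -0.0868  0.2292] yaw 0.09 z axis [ 0.004 -0.011 -1.   ] F [ 0.3  0.5 -0.2] grip 0.0856 clk 1.73
7 -0.48 -3.65 1.09 0.2; -0.50 -3.65 1.09 0.2; -0.51 -3.65 1.09 0.2; -0.52 -3.65 1.09 0.2; -0.54 -3.65 1.09 0.2; -0.55 -3.64 1.09 0.2; -0.56 -3.64 1.09 0.2
```

```bash
python3 -m pendant '-0.5 -3.7 1 0.2; -0.5 -3.7 1 0.2; -0.5 -3.7 1 0.2; -0.5 -3.7 1 0.2; -0.5 -3.7 1 0.2; -0.5 -3.6 1 0.2; -0.3 -2 1 0.2; 0 0 0 0'
python3 - <<'E'
from h import *
plan([.438,.168,.12],-1.3)
s=grab("scene");t=grab("top")
crop(s,340,90,460,200,5,"s3.png");crop(t,150,170,310,320,4,"t3.png")
E
```

```text
clock: 2.4
tcp_pos: [0.4403, 0.1742, 0.1578]
orientation: [3.135, -0.022, 0.027]
contact_force: [0.2, 0.2, 0.1]
grip_width: 0.0852
pos [0.4403 0.1742 0.1578] yaw -0.82 z axis [ 0.017 -0.007 -1.   ] F [0.2 0.2 0.1] grip 0.0852 clk 2.4
1 -0.28 0.60 3.78 0.5
```

View pics/s3.png

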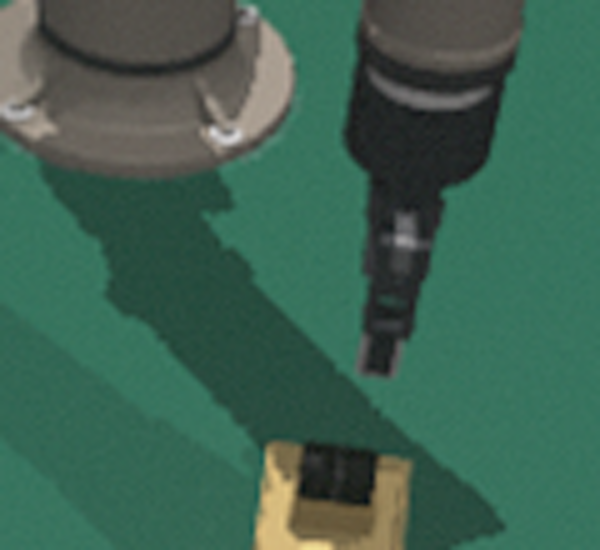

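View pics/t3.png

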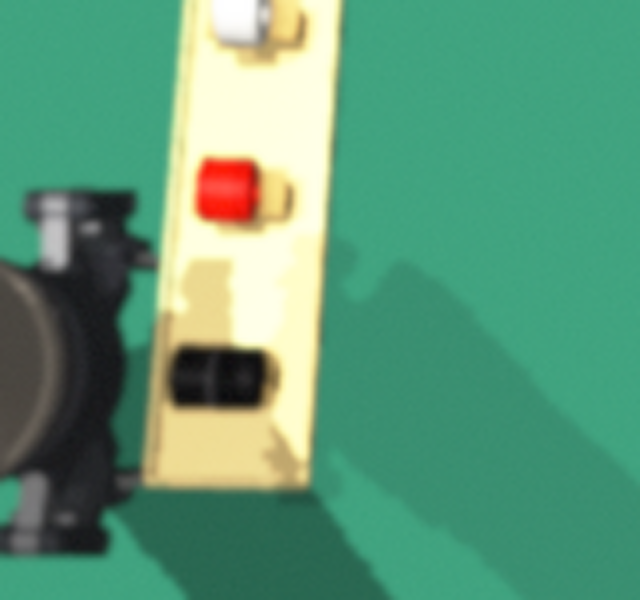

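Run:
```python
from h import *
p,R,o=pose();print(p,R.as_matrix()[:,2])
s=grab("scene");t=grab("top");M=R.as_matrix()
for dz in(-.013,-.03):
  for sx in(-.055,-.043,.043,.055):
    X=p+M@[sx,0,dz]; a=proj(t,X)[0];b=proj(s,X)[0]; print(dz,sx,"t",((a-[150,170])*4).round(),"s",((b-[340,90])*5).round())
# sleeve extents black mask
for n in("top0","scene0"):
  im=cv2.imread(f"pics/{n}.png"); f=t if n[0]=="t" else s
  x0,y0,x1,y1=(185,245,235,285) if n[0]=="t" else (390,170,425,200)
  m=(im[y0:y1,x0:x1].max(2)<75); print(n,[(np.array(b[0][:4])+[x0,y0,0,0],b[0][4],np.array(b[1])+[x0,y0],onz(f,np.array(b[1])+[x0,y0],.0484+ .008)) for b in blob(m)])
```

```text
[0.44167725 0.17053273 0.15881301] [ 0.01818713 -0.0088746  -0.99979521]
-0.013 -0.055 t [126. 494.] s [371. 255.]
-0.013 -0.043 t [128. 466.] s [370. 268.]
-0.013 0.043 t [144. 268.] s [360. 367.]
-0.013 0.055 t [146. 241.] s [358. 381.]
-0.03 -0.055 t [112. 498.] s [376. 231.]
-0.03 -0.043 t [115. 469.] s [374. 244.]
-0.03 0.043 t [131. 266.] s [365. 342.]
-0.03 0.055 t [134. 239.] s [363. 357.]
top0 [(array([193, 257,  24,  14]), 276, array([204.4, 264. ]), array([0.43754362, 0.16536383, 0.0564    ]))]
scene0 [(array([400, 178,  15,  13]), 158, array([407.1, 184.5]), array([0.4461359 , 0.17050482, 0.0564    ]))]
```

Run:
```python
from h import *
s=grab("scene");t=grab("top")
p,R,o=pose();print(p,R.as_matrix()[:,2],o["clock"])
M=R.as_matrix()
def mark(f,pts,c,x0,y0,x1,y1,k,name):
  im=f["color"][y0:y1,x0:x1,::-1];im=cv2.resize(im,None,fx=k,fy=k,interpolation=cv2.INTER_CUBIC)
  for P in pts:
    u=(proj(f,P)[0]-[x0,y0]+.5)*k; cv2.circle(im,tuple(int(v) for v in u),2,c,-1)
  return im
pts=[p+M@[sx,sy,-.013] for sx in(-.0425,.0425) for sy in(-.011,.011)]
a=mark(s,pts,(0,255,255),390,120,450,200,6,"");b=mark(t,pts,(0,255,255),155,200,225,310,4.36,"")
h=max(a.shape[0],b.shape[0]);a=np.pad(a,((0,h-a.shape[0]),(0,0),(0,0)));b=np.pad(b,((0,h-b.shape[0]),(0,0),(0,0)))
cv2.imwrite("pics/m1.png",np.hstack([a,b]))
```

```text
[0.44287393 0.1678191  0.15927584] [ 0.01953049 -0.00980914 -0.99976114] 2.7
```

View pics/m1.png

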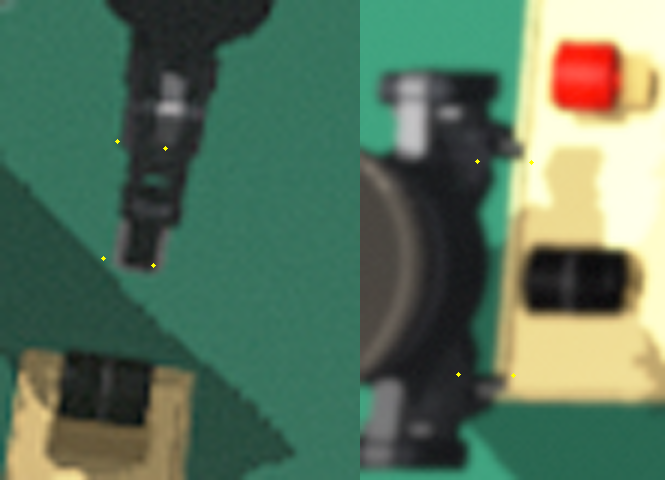

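```bash
python3 - <<'E'
from h import *
for i in range(6):
  p,R,o=pose();print(o["clock"],p.round(4),R.as_matrix()[:,2].round(4),np.abs(o["qvel"]).max().round(4)); grab("top")
E
python3 -m pendant '0 0 0 0'
python3 - <<'E'
from h import *
for i in range(3):
  p,R,o=pose();print(o["clock"],p.round(4),R.as_matrix()[:,2].round(4),np.abs(o["qvel"]).max().round(4)); grab("top")
E
```

```text
2.7 [0.4429 0.1678 0.1593] [ 0.0195 -0.0098 -0.9998] 0.004
2.75 [0.4428 0.1679 0.1592] [ 0.0195 -0.0097 -0.9998] 0.0042
2.8 [0.4428 0.1681 0.1592] [ 0.0195 -0.0095 -0.9998] 0.0057
2.85 [0.4426 0.1684 0.1592] [ 0.0194 -0.0094 -0.9998] 0.0082
2.9 [0.4425 0.1686 0.1591] [ 0.0193 -0.0093 -0.9998] 0.0076
2.95 [0.4424 0.1689 0.1591] [ 0.0192 -0.0093 -0.9998] 0.0069
clock: 3.08
tcp_pos: [0.4424, 0.1689, 0.1591]
orientation: [3.132, -0.035, 0.03]
contact_force: [0.1, 0.0, -0.2]
grip_width: 0.0852
3.0833 [0.4424 0.1689 0.1591] [ 0.0192 -0.0092 -0.9998] 0.0053
3.1333 [0.4424 0.1688 0.1591] [ 0.0192 -0.0093 -0.9998] 0.0028
3.1833 [0.4424 0.1689 0.1591] [ 0.0191 -0.0092 -0.9998] 0.0029
```

```bash
cat >> h.py <<'E'
def mark(f,pts,x0,y0,x1,y1,k,c=(0,255,255)):
  im=f["color"][y0:y1,x0:x1,::-1];im=cv2.resize(im,None,fx=k,fy=k,interpolation=cv2.INTER_CUBIC)
  for P in pts:
    u=(proj(f,P)[0]-[x0,y0]+.5)*k; cv2.circle(im,tuple(int(v) for v in u),2,c,-1)
  return im
def side(a,b,name):
  h=max(a.shape[0],b.shape[0]);a=np.pad(a,((0,h-a.shape[0]),(0,0),(0,0)));b=np.pad(b,((0,h-b.shape[0]),(0,0),(0,0)))
  cv2.imwrite("pics/"+name,np.hstack([a,b]))
E
python3 - <<'E'
from h import *
p,R,o=pose();s=grab("scene");t=grab("top");M=R.as_matrix()
pts=[p+M@[sx,sy,-.013] for sx in(-.0425,.0425) for sy in(-.011,.011)]
side(mark(s,pts,390,120,450,200,6),mark(t,pts,155,200,225,310,4.36),"m2.png")
E
```

```text
(no output)
```

View pics/m2.png

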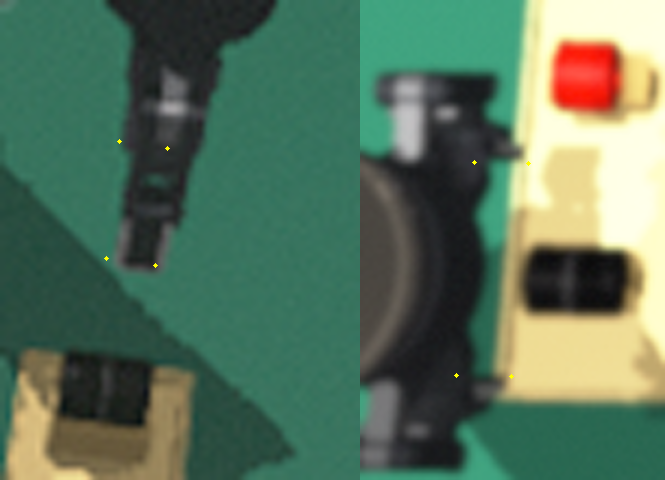

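```bash
python3 -m pendant '-0.1 0 1.5 0.1; -0.1 0.1 2.2 0.1; -0.1 0.1 2.2 0.1; -0.1 0.1 2.2 0.1; 0 0 2 0; 0 0 1.2 0; 0 0 0.6 0; 0 0 0.3 0'; python3 -c "
from h import *
plan([.438,.166,.0285],-1.3)"
```

```text
clock: 4.0
tcp_pos: [0.4435, 0.1668, 0.034]
orientation: [3.135, -0.045, 0.039]
contact_force: [-0.2, 0.2, 0.6]
grip_width: 0.0856
pos [0.4435 0.1668 0.034 ] yaw -1.65 z axis [ 0.025 -0.007 -1.   ] F [-0.2  0.2  0.6] grip 0.0856 clk 4.0
1 -0.56 0.09 0.53 -0.4
```

```bash
python3 -m pendant '-0.3 0.05 0.3 -0.2; -0.25 0.03 0.2 -0.1; -0.1 0 0.1 0; 0 0 0 0'; python3 -c "
from h import *
plan([.438,.166,.0285],-1.3)
grab('top');grab('top')
plan([.438,.166,.0285],-1.3)"
```

```text
clock: 4.33
tcp_pos: [0.4373, 0.1668, 0.0284]
orientation: [3.136, -0.036, 0.042]
contact_force: [-0.1, -0.6, -0.3]
grip_width: 0.0853
pos [0.4373 0.1668 0.0284] yaw -1.31 z axis [ 0.026 -0.006 -1.   ] F [-0.1 -0.6 -0.3] grip 0.0853 clk 4.33
1 0.07 0.07 -0.01 -0.0
pos [0.4377 0.1668 0.0286] yaw -1.32 z axis [ 0.027 -0.006 -1.   ] F [-1.1  0.1  0.5] grip 0.0852 clk 4.43
1 0.03 0.08 0.01 -0.0
```

```bash
python3 -m pendant '0 0 0 0; 0 0 0 0; 0 0 0 0; 0 0 0 0; 0 0 0 0; 0 0 0 0; 0 0 0 0' 255 40; python3 -c "
from h import *
plan([.438,.166,.0285],-1.3)"
```

```text
clock: 5.02
tcp_pos: [0.4386, 0.167, 0.0302]
orientation: [3.136, -0.037, 0.046]
contact_force: [0.6, -0.1, -0.6]
grip_width: 0.0328
pos [0.4386 0.167  0.0302] yaw -1.36 z axis [ 0.029 -0.005 -1.   ] F [ 0.6 -0.1 -0.6] grip 0.0328 clk 5.02
1 -0.06 0.10 0.17 -0.1
```

```bash
python3 -m pendant '0 0 -0.5 0; 0 0 -1.2 0; 0 0 -2 0; 0.3 0.4 -2.4 0; 0.8 1.2 -1.6 -1; 1.2 2 -1 -1.5; 1.4 2.3 -0.5 -1.5; 1.4 2.3 0 -1.5'; python3 -c "
from h import *
plan([.5758,-.061,.115],10)"
```

```text
clock: 5.68
tcp_pos: [0.4859, 0.0905, 0.1336]
orientation: [3.134, 0.142, 0.044]
contact_force: [0.4, 0.3, -1.2]
grip_width: 0.0334
pos [0.4859 0.0905 0.1336] yaw 5.21 z axis [ 0.028 -0.003 -1.   ] F [ 0.4  0.3 -1.2] grip 0.0334 clk 5.68
5 1.51 3.18 0.43 -1.0; 1.45 3.20 0.43 -1.0; 1.40 3.23 0.43 -1.0; 1.34 3.25 0.43 -1.0; 1.29 3.27 0.43 -1.0
```

```bash
python3 -m pendant '1.4 2.6 0.2 -1.2; 1.4 2.8 0.3 -1.2; 1.3 2.8 0.3 -1; 1.2 2.6 0.3 -0.6; 0.8 1.8 0.2 -0.3; 0.5 1.1 0.1 0; 0.2 0.5 0 0; 0.1 0.2 0 0'; python3 -c "
from h import *
plan([.5758,-.061,.1018],10)
grab('top');
plan([.5758,-.061,.1018],10)"
```

```text
clock: 6.35
tcp_pos: [0.5805, -0.0554, 0.1317]
orientation: [3.124, 0.258, 0.057]
contact_force: [-0.9, 0.7, -1.0]
grip_width: 0.033
pos [ 0.5805 -0.0554  0.1317] yaw 9.45 z axis [ 0.037 -0.003 -0.999] F [-0.9  0.7 -1. ] grip 0.033 clk 6.35
1 -0.66 0.45 2.98 -0.5
pos [ 0.5805 -0.0553  0.1318] yaw 9.46 z axis [ 0.037 -0.003 -0.999] F [ 0.5 -0.9 -0.4] grip 0.0332 clk 6.4
1 -0.67 0.45 2.98 -0.5
```

```bash
python3 -m pendant '-0.2 0.1 0.8 -0.2; -0.2 0.2 0.9 -0.2; -0.1 0.1 0.7 -0.1; -0.05 0.05 0.4 0; 0 0 0.2 0'
python3 - <<'E'
from h import *
plan([.5765,-.061,.1018],10)
s=grab("scene");t=grab("top")
plan([.5765,-.061,.1018],10)
p,R,o=pose();z=R.as_matrix()[:,2]; c=p-.0182*z; d=np.array([-np.sin(np.radians(10)),np.cos(np.radians(10)),0])
print("part c",c)
pts=[c+d*k for k in(-.022,0,.022)]
side(mark(s,pts,245,160,325,220,5),mark(t,pts,300,150,420,230,3.3),"m3.png")
crop(s,245,155,345,225,8,"s4.png");crop(t,290,140,390,215,8,"t4.png")
E
```

```text
clock: 6.82
tcp_pos: [0.5742, -0.0552, 0.0995]
orientation: [3.124, 0.286, 0.056]
contact_force: [-0.1, 0.0, -0.7]
grip_width: 0.0331
pos [ 0.5742 -0.0552  0.0995] yaw 10.48 z axis [ 0.036 -0.001 -0.999] F [-0.1  0.  -0.7] grip 0.0331 clk 6.82
1 0.12 0.61 -0.22 0.5
pos [ 0.5745 -0.0552  0.0998] yaw 10.47 z axis [ 0.036 -0.001 -0.999] F [ 0.1 -0.5 -0.4] grip 0.0331 clk 6.92
1 0.10 0.61 -0.20 0.5
part c [ 0.57383375 -0.05519873  0.11794059]
```

View pics/s4.png

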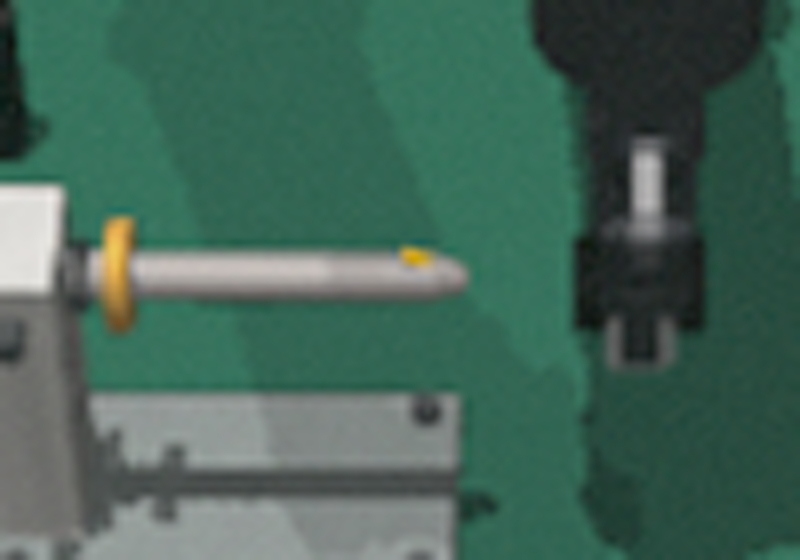

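View pics/t4.png

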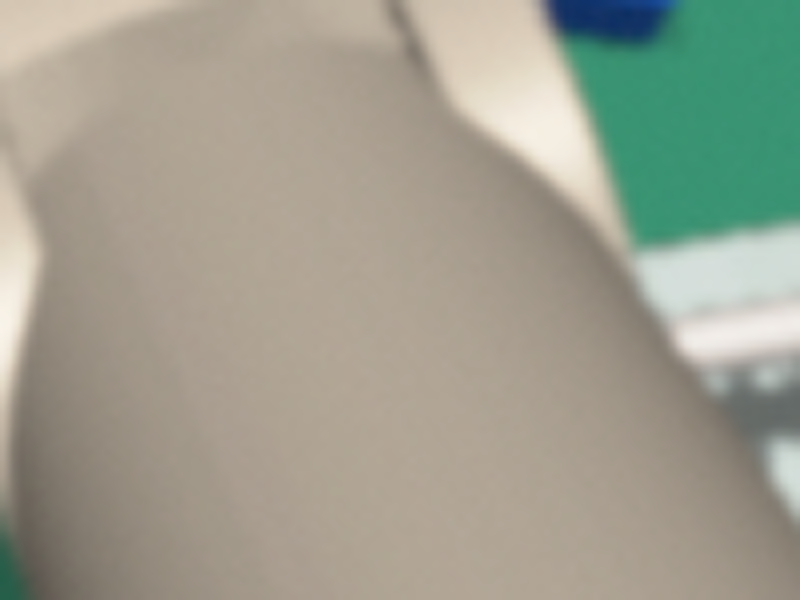

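View pics/m3.png

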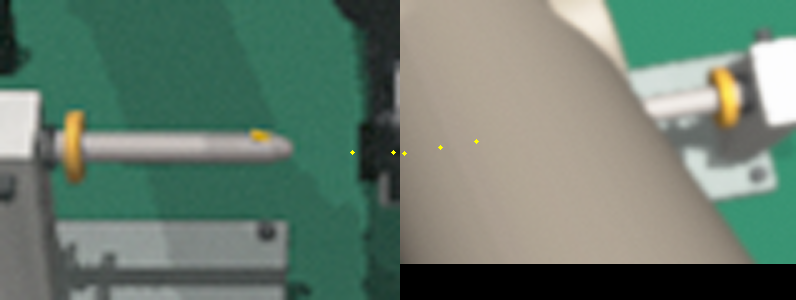

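```bash
python3 -m pendant '0.05 0.2 -0.12 0.2; 0.05 0.4 -0.12 0.2; 0 0.6 0 0; 0 0.6 0 0; 0 0.4 0 0; 0 0.2 0 0'
cat >> h.py <<'E'
def rel(yaw=10.,tip=(.5853,-.1151,.1203),off=.0182):
    p,R,o=pose();M=R.as_matrix();c=p-off*M[:,2]
    a=np.radians(yaw);d=np.array([-np.sin(a),np.cos(a),0]);n=np.array([np.cos(a),np.sin(a),0])
    e=c-np.array(tip); x=M[:,0]
    F=np.array(o["contact_force"])
    print("clk %.2f along %.1f side %.2f up %.2f mm yaw %.2f zax %s F along %.1f side %.1f up %.1f grip %.4f mom %s"%(o["clock"],e@d*1e3,e@n*1e3,e[2]*1e3,np.degrees(np.arctan2(x[1],x[0])),M[:,2].round(3),F@d,F@n,F[2],o["grip_width"],np.round(o["moment"],2)))
E
python3 -c "
from h import *
rel();s=grab('scene');crop(s,245,155,345,225,8,'s5.png');rel()"
```

```text
clock: 7.42
tcp_pos: [0.5814, -0.0805, 0.1039]
orientation: [3.124, 0.275, 0.06]
contact_force: [-0.8, -0.3, -0.2]
grip_width: 0.0332
clk 7.42 along 34.9 side 1.50 up 1.83 mm yaw 10.07 zax [ 0.038 -0.001 -0.999] F along -0.2 side -0.8 up -0.2 grip 0.0332 mom [0.01 0.01 0.01]
clk 7.47 along 34.4 side 1.41 up 1.76 mm yaw 10.04 zax [ 0.038 -0.002 -0.999] F along -1.0 side -0.3 up -0.5 grip 0.0333 mom [-0.03  0.04 -0.01]
```

View pics/s5.png

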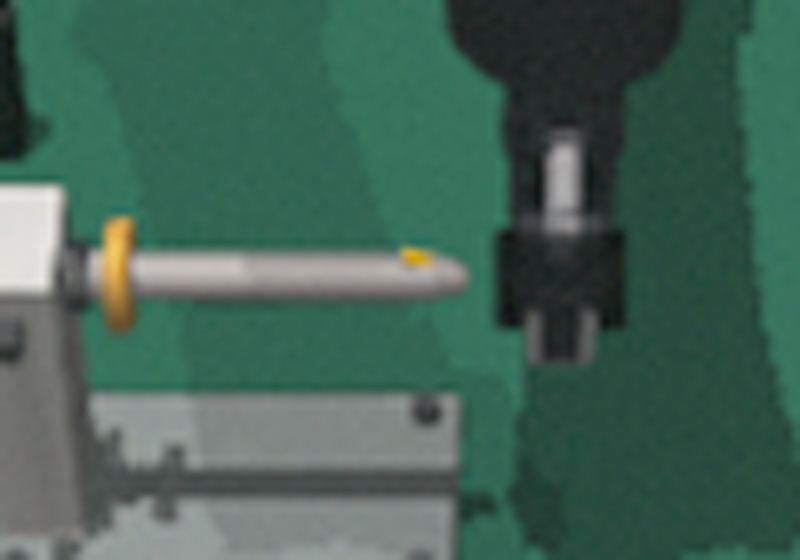

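```bash
python3 -m pendant '-0.07 0.1 0.09 0; -0.04 0.2 0.05 0; -0.02 0.2 0.02 0; 0 0.1 0 0'; python3 -c "
from h import *
rel();grab('top');rel()"
```

```text
clock: 7.8
tcp_pos: [0.5811, -0.0879, 0.1021]
orientation: [3.124, 0.273, 0.06]
contact_force: [0.3, 0.3, -1.9]
grip_width: 0.0331
clk 7.80 along 27.7 side -0.10 up 0.03 mm yaw 10.00 zax [ 0.038 -0.001 -0.999] F along 0.2 side 0.4 up -1.9 grip 0.0331 mom [ 0.04  0.06 -0.02]
clk 7.85 along 27.5 side -0.07 up 0.01 mm yaw 10.00 zax [ 0.038 -0.001 -0.999] F along -0.7 side 0.6 up -0.4 grip 0.0333 mom [-0.02  0.02  0.07]
```

```bash
for i in 1; do python3 -m pendant '0 0.3 0 0; 0 0.3 0 0; 0 0.3 0 0'; done; python3 -c "
from h import *
rel();rel()"
```

```text
clock: 8.1
tcp_pos: [0.5827, -0.0964, 0.1022]
orientation: [3.125, 0.276, 0.06]
contact_force: [0.3, 0.3, -1.5]
grip_width: 0.0331
clk 8.10 along 19.0 side 0.05 up 0.12 mm yaw 10.10 zax [ 0.038 -0.001 -0.999] F along 0.2 side 0.3 up -1.5 grip 0.0331 mom [0.03 0.02 0.  ]
clk 8.10 along 19.0 side 0.05 up 0.12 mm yaw 10.10 zax [ 0.038 -0.001 -0.999] F along 0.2 side 0.3 up -1.5 grip 0.0331 mom [0.03 0.02 0.  ]
```

```bash
python3 -m pendant '0 0.25 0 0; 0 0.25 0 0'; python3 -c "
from h import *
rel()"
```

```text
clock: 8.27
tcp_pos: [0.5835, -0.1018, 0.1022]
orientation: [3.125, 0.276, 0.059]
contact_force: [-0.2, 0.3, -1.4]
grip_width: 0.0331
clk 8.27 along 13.6 side -0.11 up 0.07 mm yaw 10.09 zax [ 0.038 -0.001 -0.999] F along 0.3 side -0.1 up -1.4 grip 0.0331 mom [ 0.16  0.25 -0.05]
```

```bash
python3 -m pendant '0 0.2 0 0; 0 0.2 0 0'; python3 -c "
from h import *
rel()"
```

```text
clock: 8.43
tcp_pos: [0.5841, -0.1064, 0.102]
orientation: [3.125, 0.275, 0.058]
contact_force: [-0.2, -0.6, -0.9]
grip_width: 0.033
clk 8.43 along 8.9 side -0.29 up -0.07 mm yaw 10.07 zax [ 0.037 -0.001 -0.999] F along -0.5 side -0.3 up -0.9 grip 0.0330 mom [0.01 0.05 0.06]
```

```bash
python3 -m pendant '0 0.2 0 0; 0 0.2 0 0'; python3 -c "
from h import *
rel()"
```

```text
clock: 8.6
tcp_pos: [0.5847, -0.1097, 0.1022]
orientation: [3.126, 0.276, 0.058]
contact_force: [-1.9, 4.7, 0.3]
grip_width: 0.0328
clk 8.60 along 5.5 side -0.32 up 0.04 mm yaw 10.10 zax [ 0.037  0.    -0.999] F along 5.0 side -1.0 up 0.3 grip 0.0328 mom [1.08 0.43 0.05]
```

```bash
python3 -m pendant '0 0.25 0 0; 0 0.25 0 0'; python3 -c "
from h import *
rel()"
```

```text
clock: 8.77
tcp_pos: [0.5851, -0.1125, 0.1022]
orientation: [3.128, 0.279, 0.056]
contact_force: [-1.1, 1.9, 0.6]
grip_width: 0.0333
clk 8.77 along 2.7 side -0.36 up 0.09 mm yaw 10.21 zax [ 0.036  0.003 -0.999] F along 2.1 side -0.8 up 0.6 grip 0.0333 mom [ 0.32  0.33 -0.06]
```

```bash
python3 -m pendant '0 0.3 0 0; 0 0.3 0 0'; python3 -c "
from h import *
rel()"
```

```text
clock: 8.93
tcp_pos: [0.586, -0.1182, 0.1023]
orientation: [-3.128, -0.281, -0.056]
contact_force: [-1.7, 2.3, 0.5]
grip_width: 0.0333
clk 8.93 along -3.1 side -0.46 up 0.18 mm yaw 10.27 zax [ 0.035  0.003 -0.999] F along 2.5 side -1.3 up 0.5 grip 0.0333 mom [ 0.34  0.32 -0.04]
```

```bash
python3 -m pendant '-0.03 0.4 0 0; -0.02 0.4 0 0; 0 0.4 0 0'; python3 -c "
from h import *
rel()"
```

```text
clock: 9.18
tcp_pos: [0.5881, -0.1311, 0.1025]
orientation: [-3.128, -0.282, -0.057]
contact_force: [-0.8, 2.3, -0.2]
grip_width: 0.0331
clk 9.18 along -16.2 side -0.70 up 0.34 mm yaw 10.29 zax [ 0.036  0.003 -0.999] F along 2.5 side -0.4 up -0.2 grip 0.0331 mom [0.45 0.23 0.06]
```

```bash
python3 -m pendant '-0.02 0.4 0 0; 0 0.4 0 0; 0 0.4 0 0'; python3 -c "
from h import *
rel()"
```

```text
clock: 9.43
tcp_pos: [0.5905, -0.1447, 0.1024]
orientation: [-3.128, -0.281, -0.057]
contact_force: [-0.6, 1.7, -0.1]
grip_width: 0.0332
clk 9.43 along -29.9 side -0.72 up 0.31 mm yaw 10.26 zax [ 0.036  0.003 -0.999] F along 1.8 side -0.3 up -0.1 grip 0.0332 mom [0.44 0.21 0.02]
```

```bash
python3 -m pendant '0 0.5 0 0; 0 0.6 0 0; 0 0.6 0 0'; python3 -c "
from h import *
rel()"
```

```text
clock: 9.68
tcp_pos: [0.5938, -0.1634, 0.1024]
orientation: [3.128, 0.281, 0.058]
contact_force: [-0.6, -0.1, -1.5]
grip_width: 0.0333
clk 9.68 along -49.0 side -0.64 up 0.29 mm yaw 10.27 zax [ 0.037  0.003 -0.999] F along 0.0 side -0.6 up -1.5 grip 0.0333 mom [0.02 0.09 0.01]
```

```bash
python3 -m pendant '0 0.5 0 0; 0 0.5 0 0; 0 0.3 0 0; 0 0.2 0 0'; python3 -c "
from h import *
rel()"
```

```text
clock: 10.02
tcp_pos: [0.597, -0.1841, 0.1023]
orientation: [3.126, 0.274, 0.058]
contact_force: [0.2, 0.2, 0.6]
grip_width: 0.0331
clk 10.02 along -69.9 side -1.15 up 0.18 mm yaw 10.04 zax [ 0.037 -0.    -0.999] F along 0.2 side 0.2 up 0.6 grip 0.0331 mom [0.04 0.08 0.05]
```

```bash
python3 -m pendant '0.03 0.4 0 0; 0 0.4 0 0; 0 0.3 0 0; 0 0.2 0 0'; python3 -c "
from h import *
rel()"
```

```text
clock: 10.35
tcp_pos: [0.5998, -0.1984, 0.1024]
orientation: [3.125, 0.274, 0.058]
contact_force: [-0.0, -0.7, -0.6]
grip_width: 0.0332
clk 10.35 along -84.4 side -0.85 up 0.28 mm yaw 10.04 zax [ 0.037 -0.    -0.999] F along -0.7 side -0.1 up -0.6 grip 0.0332 mom [-0.03 -0.01 -0.05]
```

```bash
python3 -m pendant '0 0.15 0 0; 0 0.15 0 0'; python3 -c "
from h import *
rel();s=grab('scene');crop(s,225,150,325,225,8,'s6.png')"
```

```text
clock: 10.52
tcp_pos: [0.6003, -0.2013, 0.1024]
orientation: [3.126, 0.275, 0.058]
contact_force: [-1.1, 4.5, 0.1]
grip_width: 0.0329
clk 10.52 along -87.4 side -0.86 up 0.25 mm yaw 10.05 zax [ 0.037  0.    -0.999] F along 4.6 side -0.4 up 0.1 grip 0.0329 mom [0.66 0.28 0.04]
```

View pics/s6.png

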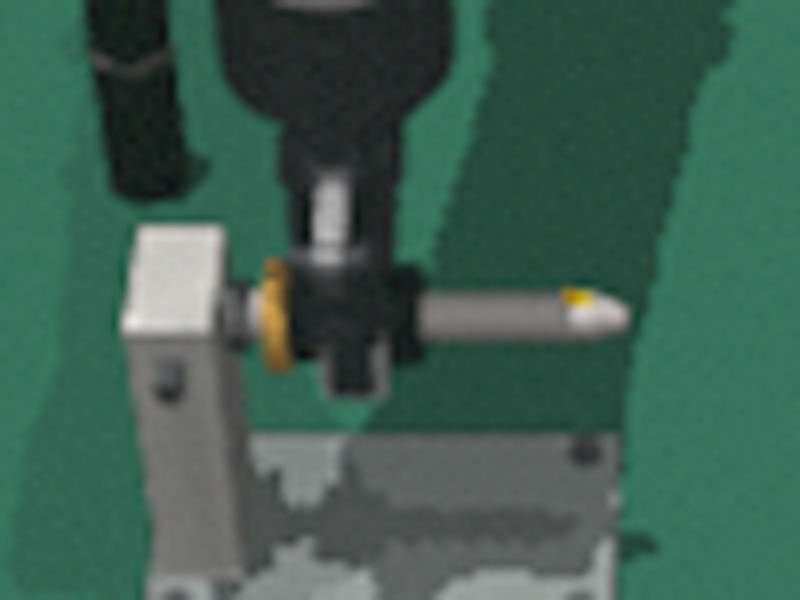

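```bash
python3 -m pendant '0 -0.05 0 0; 0 -0.05 0 0; 0 0 0 0; 0 0 0 0; 0 0 0 0; 0 0 0 0' 0; python3 -c "
from h import *
rel()"
```

```text
clock: 11.07
tcp_pos: [0.6008, -0.1999, 0.1031]
orientation: [3.125, 0.276, 0.06]
contact_force: [-0.0, -0.3, -0.2]
grip_width: 0.0854
clk 11.07 along -86.0 side -0.10 up 0.96 mm yaw 10.11 zax [ 0.038 -0.    -0.999] F along -0.3 side -0.1 up -0.2 grip 0.0854 mom [ 0.04  0.05 -0.03]
```

```bash
python3 -m pendant '0 0 -0.6 0; 0 0 -1.4 0; 0 0 -2 0; 0 -0.2 -2 0; 0 -1 -1.2 0.4; 0 -2 -0.5 1; 0 -3 0 1.4; 0.1 -3.5 0 1.4'; python3 -c "
from h import *
plan([.635,.165,.13],-1.3)"
```

```text
clock: 11.73
tcp_pos: [0.5849, -0.1096, 0.189]
orientation: [3.132, 0.133, 0.066]
contact_force: [0.1, 0.7, -0.7]
grip_width: 0.0854
pos [ 0.5849 -0.1096  0.189 ] yaw 4.87 z axis [ 0.042 -0.005 -0.999] F [ 0.1  0.7 -0.7] grip 0.0854 clk 11.73
8 0.88 -3.37 0.75 0.8; 0.84 -3.38 0.74 0.8; 0.79 -3.40 0.74 0.8; 0.75 -3.41 0.74 0.8; 0.70 -3.42 0.74 0.8; 0.66 -3.43 0.74 0.8; 0.61 -3.44 0.73 0.8; 0.56 -3.44 0.73 0.8
```

```bash
python3 -m pendant '0.8 -3.6 0 1; 0.8 -3.7 0 1; 0.8 -3.7 0.2 1; 0.7 -3.7 0.5 1; 0.6 -3.6 0.8 0.8; 0.5 -2.9 0.8 0.6; 0.4 -2 0.8 0.4; 0.2 -1.2 0.6 0.2'; python3 -c "
from h import *
plan([.635,.165,.13],-1.3)"
```

```text
clock: 12.4
tcp_pos: [0.625, 0.159, 0.1636]
orientation: [3.14, -0.037, 0.087]
contact_force: [-0.8, 0.3, -0.4]
grip_width: 0.0854
pos [0.625  0.159  0.1636] yaw -1.35 z axis [ 0.055 -0.001 -0.998] F [-0.8  0.3 -0.4] grip 0.0854 clk 12.4
1 0.80 -0.63 3.41 -0.1
```

```bash
python3 -m pendant '0.15 -0.1 0.8 0; 0.15 -0.1 1.2 0; 0.2 -0.1 1.5 0; 0.2 -0.1 1.5 0; 0.1 0 1.5 0; 0 0 1.3 0; 0 0 1 0; 0 0 0.6 0'; python3 -c "
from h import *
plan([.6358,.165,.0334],-1.3)"
```

```text
clock: 13.07
tcp_pos: [0.6383, 0.1628, 0.0626]
orientation: [3.139, -0.037, 0.087]
contact_force: [-0.2, 0.0, -0.4]
grip_width: 0.0857
pos [0.6383 0.1628 0.0626] yaw -1.36 z axis [ 0.056 -0.002 -0.998] F [-0.2  0.  -0.4] grip 0.0857 clk 13.07
1 -0.42 -0.22 2.90 -0.1
```

```bash
python3 -m pendant '-0.2 -0.1 0.7 0; -0.15 -0.1 1 0; -0.05 0 0.7 0; 0 0 0.3 0'
python3 - <<'E'
from h import *
plan([.6358,.165,.0334],-1.3)
s=grab('scene');t=grab('top');p,R,o=pose();M=R.as_matrix()
c=np.array([.634,.165,.0516]);pts=[c+[0,k,0.02] for k in(-.011,.011)]
side(mark(s,pts,370,180,440,270,6),mark(t,pts,175,140,245,210,5),"m4.png")
plan([.6358,.165,.0334],-1.3)
E
```

```text
clock: 13.4
tcp_pos: [0.6352, 0.1633, 0.0312]
orientation: [3.138, -0.04, 0.084]
contact_force: [-0.4, -0.0, 0.4]
grip_width: 0.0853
pos [0.6352 0.1633 0.0312] yaw -1.47 z axis [ 0.054 -0.003 -0.999] F [-0.4 -0.   0.4] grip 0.0853 clk 13.4
1 0.07 -0.17 -0.22 -0.2
pos [0.6353 0.1634 0.0316] yaw -1.46 z axis [ 0.054 -0.003 -0.999] F [-1.3 -0.2  0.7] grip 0.0855 clk 13.5
1 0.06 -0.16 -0.17 -0.2
```

View pics/m4.png

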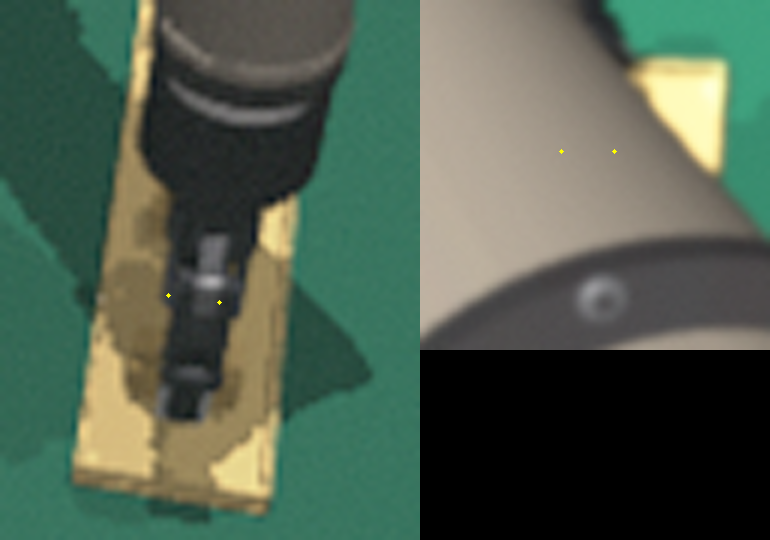

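Run:
```python
from h import *
s=grab('scene');t=grab('top')
s=dict(s);t=dict(t)
s["color"]=cv2.imread("pics/scene0.png")[:,:,::-1];t["color"]=cv2.imread("pics/top0.png")[:,:,::-1]
def pts(b): return [np.array([.634+.02*np.sin(a),.1654+b+k,.0516+.02*np.cos(a)]) for k in(-.011,.011) for a in (0,1,1.57)]+[np.array([.536+.018*np.sin(a),.1668+b+k,.0495+.018*np.cos(a)]) for k in(-.014,.014) for a in (0,1,1.57)]
side(mark(s,pts(.0047),380,195,430,255,8,(255,0,0)),mark(t,pts(.0023),190,155,235,235,6,(255,0,0)),"m5.png")
```

```text
(no output)
```

View pics/m5.png

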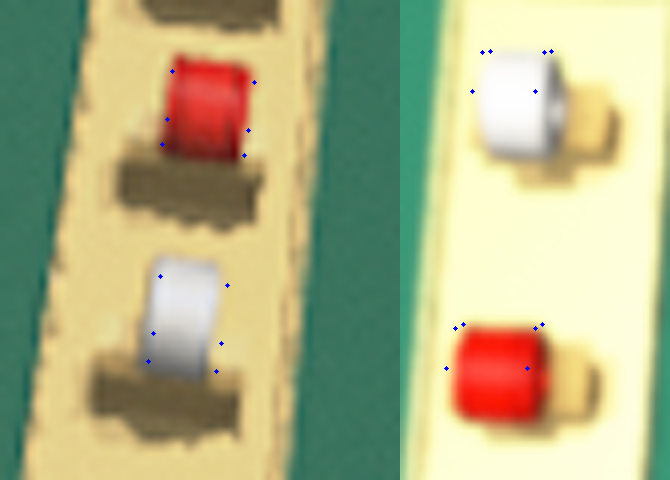

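```bash
python3 -m pendant '0.03 0 -0.05 -0.1; 0 0.03 0 0; 0 0 0 0; 0 0 0 0; 0 0 0 0; 0 0 0 0; 0 0 0 0' 255 40; python3 -c "
from h import *
plan([.6353,.165,.0334],-1.3)"
```

```text
clock: 14.18
tcp_pos: [0.6365, 0.1645, 0.0366]
orientation: [3.14, -0.037, 0.09]
contact_force: [0.4, 0.2, -0.3]
grip_width: 0.0388
pos [0.6365 0.1645 0.0366] yaw -1.33 z axis [ 0.057 -0.001 -0.998] F [ 0.4  0.2 -0.3] grip 0.0388 clk 14.18
1 -0.14 -0.05 0.31 -0.0
```

```bash
python3 -m pendant '0 0 -0.5 0; 0 0 -1 0; 0 0 -1.6 0; 0 0 -2 0; 0 0.3 -2 -0.2; -0.1 1 -1.6 -0.6; -0.2 1.6 -1 -1; -0.3 2 -0.4 -1.2'; python3 -c "
from h import *
plan([.5758,-.055,.12],9.8,step=2.5)"
```

```text
clock: 14.85
tcp_pos: [0.6235, 0.1207, 0.1452]
orientation: [-3.138, -0.061, -0.091]
contact_force: [-0.2, 0.0, -0.7]
grip_width: 0.0393
pos [0.6235 0.1207 0.1452] yaw 2.22 z axis [ 0.058  0.003 -0.998] F [-0.2  0.  -0.7] grip 0.0393 clk 14.85
8 -0.70 2.17 0.27 -0.9; -0.73 2.16 0.27 -0.9; -0.77 2.15 0.27 -0.9; -0.80 2.13 0.27 -0.9; -0.84 2.12 0.27 -0.9; -0.87 2.11 0.26 -0.9; -0.91 2.09 0.26 -0.9; -0.94 2.08 0.26 -0.9
```

```bash
python3 -m pendant '-0.6 2.2 0.1 -0.9; -0.7 2.3 0.2 -0.9; -0.8 2.3 0.3 -0.9; -0.8 2.3 0.3 -0.8; -0.8 2.2 0.3 -0.6; -0.8 1.9 0.3 -0.4; -0.6 1.4 0.2 -0.2; -0.4 0.8 0.1 0'; python3 -c "
from h import *
rel(9.8,off=.0165)"
```

```text
clock: 15.52
tcp_pos: [0.5844, -0.0462, 0.1343]
orientation: [3.131, 0.196, 0.112]
contact_force: [-0.0, 0.3, -1.5]
grip_width: 0.0391
clk 15.52 along 68.2 side 9.63 up 30.50 mm yaw 7.19 zax [ 0.071  0.002 -0.997] F along 0.3 side 0.0 up -1.5 grip 0.0391 mom [-0.07  0.06 -0.02]
```

```bash
cat >> h.py <<'E'
def pp(along,side=0,up=0,yaw=9.8,off=.0182,step=1.5,tip=(.5853,-.1151,.1203)):
    a=np.radians(yaw);d=np.array([-np.sin(a),np.cos(a),0]);n=np.array([np.cos(a),np.sin(a),0])
    M=pose()[1].as_matrix()
    plan(np.array(tip)+d*along/1e3+n*side/1e3+np.array([0,0,up/1e3])+off*M[:,2],yaw,step=step)
E
python3 -c "
from h import *
pp(48,0,0,off=.0165)"
```

```text
pos [ 0.5844 -0.0462  0.1343] yaw 7.19 z axis [ 0.071  0.002 -0.997] F [-0.   0.3 -1.5] grip 0.0391 clk 15.52
3 -0.36 0.68 1.00 -0.9; -0.37 0.68 1.00 -0.9; -0.38 0.67 1.00 -0.9
```

```bash
python3 -m pendant '-0.2 0.4 0.6 -0.6; -0.25 0.4 0.7 -0.6; -0.25 0.4 0.7 -0.6; -0.2 0.3 0.5 -0.4; -0.1 0.2 0.3 -0.2; -0.05 0.1 0.1 0'
python3 - <<'E'
from h import *
rel(9.8,off=.0165);s=grab('scene');p,R,o=pose();c=p-.0165*R.as_matrix()[:,2]
print(((proj(s,c+[0,.0047,0])[0]-[245,155]+.5)*8).round())
crop(s,245,155,345,225,8,'s7.png');rel(9.8,off=.0165)
E
```

```text
clock: 16.02
tcp_pos: [0.5789, -0.0658, 0.1035]
orientation: [3.124, 0.27, 0.115]
contact_force: [0.1, 0.3, -0.8]
grip_width: 0.0392
clk 16.02 along 49.8 side 0.87 up -0.35 mm yaw 9.90 zax [ 0.073  0.002 -0.997] F along 0.3 side 0.2 up -0.8 grip 0.0392 mom [-0.03  0.15 -0.  ]
[610. 285.]
clk 16.07 along 49.8 side 0.71 up -0.44 mm yaw 9.88 zax [ 0.073  0.002 -0.997] F along 0.4 side -0.2 up -0.8 grip 0.0390 mom [-0.07  0.1  -0.02]
```

View pics/s7.png

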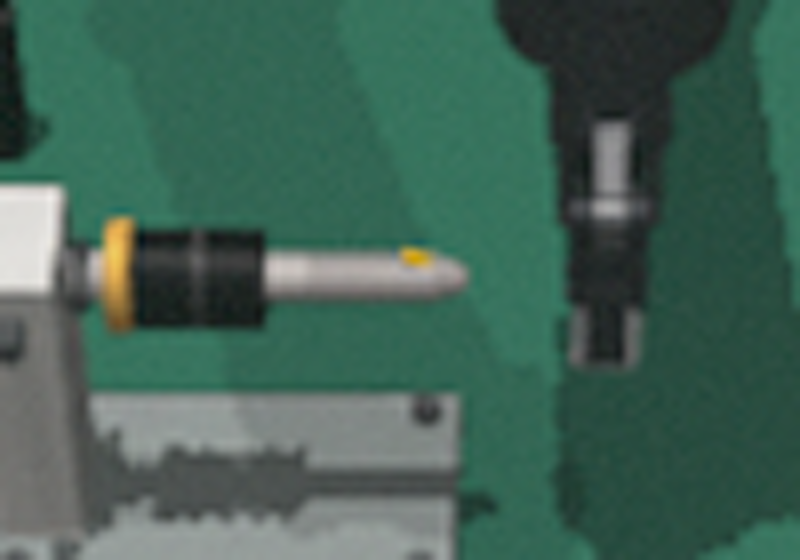

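```bash
python3 -m pendant '-0.03 0.3 -0.02 0; -0.02 0.6 0 0; 0 0.6 0 0; 0 0.5 0 0; 0 0.3 0 0; 0 0.2 0 0'; python3 -c "
from h import *
rel(9.8,off=.0165)"
```

```text
clock: 16.57
tcp_pos: [0.5842, -0.0911, 0.1047]
orientation: [3.124, 0.274, 0.118]
contact_force: [-0.8, 0.5, -0.0]
grip_width: 0.0391
clk 16.57 along 24.0 side 1.76 up 0.81 mm yaw 10.03 zax [ 0.075  0.003 -0.997] F along 0.7 side -0.7 up -0.0 grip 0.0391 mom [ 0.02  0.11 -0.02]
```

```bash
python3 -m pendant '-0.1 0.05 0.04 0.1; -0.08 0.1 0.04 0; -0.04 0.1 0.02 0; -0.02 0.1 0.02 0'; python3 -c "
from h import *
rel(9.8,off=.0165)"
```

```text
clock: 16.9
tcp_pos: [0.5826, -0.0961, 0.1035]
orientation: [3.124, 0.269, 0.119]
contact_force: [1.7, 0.5, -0.6]
grip_width: 0.0392
clk 16.90 along 19.3 side -0.67 up -0.37 mm yaw 9.85 zax [ 0.076  0.003 -0.997] F along 0.3 side 1.7 up -0.6 grip 0.0392 mom [0.01 0.12 0.01]
```

```bash
python3 -m pendant '0.04 0.2 -0.03 0; 0 0.25 0.01 0; -0.01 0.25 0.02 0'; python3 -c "
from h import *
rel(9.8,off=.0165)"
```

```text
clock: 17.15
tcp_pos: [0.584, -0.1027, 0.1036]
orientation: [3.124, 0.271, 0.118]
contact_force: [-0.2, -0.7, -0.4]
grip_width: 0.0391
clk 17.15 along 12.6 side -0.38 up -0.25 mm yaw 9.93 zax [ 0.075  0.003 -0.997] F along -0.6 side -0.3 up -0.4 grip 0.0391 mom [ 0.01  0.13 -0.02]
```

```bash
python3 -m pendant '0 0.2 0.01 0; -0.01 0.25 0.01 0'; python3 -c "
from h import *
rel(9.8,off=.0165)"
```

```text
clock: 17.32
tcp_pos: [0.5849, -0.1076, 0.1035]
orientation: [3.124, 0.271, 0.118]
contact_force: [1.4, 0.4, 0.3]
grip_width: 0.039
clk 17.32 along 7.7 side -0.39 up -0.39 mm yaw 9.93 zax [ 0.075  0.003 -0.997] F along 0.1 side 1.5 up 0.3 grip 0.0390 mom [ 0.04  0.11 -0.02]
```

```bash
python3 -m pendant '0 0.2 0 0; 0 0.2 0.01 0'; python3 -c "
from h import *
rel(9.8,off=.0165)"
```

```text
clock: 17.48
tcp_pos: [0.5856, -0.1121, 0.1033]
orientation: [3.124, 0.271, 0.118]
contact_force: [0.2, 0.2, -0.4]
grip_width: 0.0387
clk 17.48 along 3.0 side -0.40 up -0.53 mm yaw 9.92 zax [ 0.075  0.003 -0.997] F along 0.1 side 0.3 up -0.4 grip 0.0387 mom [-0.01  0.08  0.04]
```

```bash
python3 -m pendant '0 0.2 0 0; 0 0.2 0.01 0'; python3 -c "
from h import *
rel(9.8,off=.0165)"
```

```text
clock: 17.65
tcp_pos: [0.5864, -0.1166, 0.1032]
orientation: [3.124, 0.27, 0.118]
contact_force: [-0.4, 0.5, 0.6]
grip_width: 0.039
clk 17.65 along -1.5 side -0.43 up -0.62 mm yaw 9.91 zax [ 0.075  0.003 -0.997] F along 0.6 side -0.3 up 0.6 grip 0.0390 mom [0.17 0.13 0.  ]
```

```bash
python3 -m pendant '0 0.2 -0.02 0; 0 0.2 -0.01 0'; python3 -c "
from h import *
rel(9.8,off=.0165)"
```

```text
clock: 17.82
tcp_pos: [0.5872, -0.1199, 0.1038]
orientation: [3.125, 0.271, 0.119]
contact_force: [-0.2, 3.0, 1.2]
grip_width: 0.0391
clk 17.82 along -4.9 side -0.18 up -0.06 mm yaw 9.95 zax [ 0.075  0.004 -0.997] F along 2.9 side 0.4 up 1.2 grip 0.0391 mom [0.42 0.26 0.03]
```

```bash
python3 -m pendant '0 0.25 0 0; 0 0.25 0 0'; python3 -c "
from h import *
rel(9.8,off=.0165)"
```

```text
clock: 17.98
tcp_pos: [0.5877, -0.1223, 0.1039]
orientation: [-3.127, -0.275, -0.118]
contact_force: [-2.0, 2.7, 0.8]
grip_width: 0.0389
clk 17.98 along -7.5 side -0.10 up 0.09 mm yaw 10.06 zax [ 0.075  0.007 -0.997] F along 3.0 side -1.5 up 0.8 grip 0.0389 mom [ 0.4   0.42 -0.01]
```

```bash
python3 -m pendant '0 0.3 0 0; 0 0.3 0 0'; python3 -c "
from h import *
rel(9.8,off=.0165)"
```

```text
clock: 18.15
tcp_pos: [0.5885, -0.1278, 0.104]
orientation: [-3.126, -0.277, -0.117]
contact_force: [-1.7, 1.3, 1.4]
grip_width: 0.0389
clk 18.15 along -12.9 side -0.18 up 0.20 mm yaw 10.14 zax [ 0.074  0.008 -0.997] F along 1.6 side -1.5 up 1.4 grip 0.0389 mom [ 0.3   0.37 -0.02]
```

```bash
python3 -m pendant '-0.03 0.4 0 0.1; -0.02 0.4 0 0; -0.01 0.4 0 0'; python3 -c "
from h import *
rel(9.8,off=.0165)"
```

```text
clock: 18.4
tcp_pos: [0.5905, -0.1411, 0.1043]
orientation: [-3.126, -0.274, -0.118]
contact_force: [-0.6, 1.7, 0.9]
grip_width: 0.0391
clk 18.40 along -26.4 side -0.51 up 0.47 mm yaw 10.04 zax [ 0.075  0.008 -0.997] F along 1.8 side -0.3 up 0.9 grip 0.0391 mom [0.4  0.27 0.05]
```

```bash
python3 -m pendant '-0.02 0.4 0 0.1; -0.02 0.4 0 0; -0.01 0.4 0 0'; python3 -c "
from h import *
rel(9.8,off=.0165)"
```

```text
clock: 18.65
tcp_pos: [0.5923, -0.1563, 0.104]
orientation: [3.127, 0.268, 0.118]
contact_force: [0.5, 0.9, -1.2]
grip_width: 0.0393
clk 18.65 along -41.7 side -1.31 up 0.20 mm yaw 9.83 zax [ 0.075  0.006 -0.997] F along 0.8 side 0.7 up -1.2 grip 0.0393 mom [0.02 0.   0.06]
```

Past the catch. Slow approach to the sleeve.

```bash
python3 -m pendant '0.03 0.3 0 0; 0 0.3 0 0; 0 0.2 0 0'; python3 -c "
from h import *
rel(9.8,off=.0165)"
```

```text
clock: 18.9
tcp_pos: [0.5941, -0.1672, 0.1038]
orientation: [3.126, 0.265, 0.118]
contact_force: [0.6, -0.5, -0.6]
grip_width: 0.0392
clk 18.90 along -52.7 side -1.44 up -0.08 mm yaw 9.70 zax [ 0.075  0.005 -0.997] F along -0.6 side 0.5 up -0.6 grip 0.0392 mom [0.1  0.02 0.01]
```

```bash
python3 -m pendant '0 0.15 0 0; 0 0.15 0 0'; python3 -c "
from h import *
rel(9.8,off=.0165);s=grab('scene');crop(s,225,150,325,225,8,'s8.png')"
```

```text
clock: 19.07
tcp_pos: [0.5946, -0.1693, 0.1037]
orientation: [-3.128, -0.265, -0.118]
contact_force: [-1.4, 4.9, 1.5]
grip_width: 0.0391
clk 19.07 along -54.9 side -1.30 up -0.14 mm yaw 9.71 zax [ 0.075  0.006 -0.997] F along 5.1 side -0.5 up 1.5 grip 0.0391 mom [1.21 0.29 0.13]
```

View pics/s8.png

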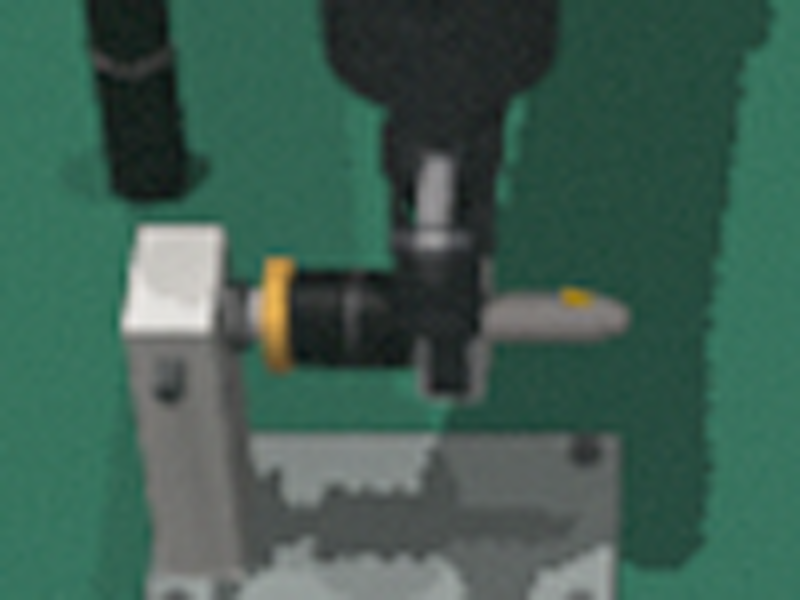

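```bash
python3 -m pendant '0 -0.05 0 0; 0 -0.05 0 0; 0 0 0 0; 0 0 0 0; 0 0 0.03 0; 0 0 0 0' 0; python3 -c "
from h import *
rel(9.8,off=.0165)"
```

```text
clock: 19.62
tcp_pos: [0.5949, -0.1696, 0.1039]
orientation: [3.126, 0.266, 0.119]
contact_force: [0.2, -0.4, 0.2]
grip_width: 0.0855
clk 19.62 along -55.2 side -1.01 up 0.05 mm yaw 9.74 zax [ 0.076  0.004 -0.997] F along -0.5 side 0.1 up 0.2 grip 0.0855 mom [-0.03  0.11  0.01]
```

```bash
python3 -m pendant '0 0 -0.6 0; 0 0 -1.2 0; 0 0 -1.6 0; 0 0 -1.8 0; 0 0 -1.6 0; 0 -0.5 -1 0; 0 -1 -0.5 0.5; 0 -1.6 0 0.8'; python3 -c "
from h import *
plan([.537,.1645,.13],-1.3,step=2.5)"
```

```text
clock: 20.28
tcp_pos: [0.5831, -0.1417, 0.1949]
orientation: [3.128, 0.22, 0.121]
contact_force: [-0.2, 0.1, -1.0]
grip_width: 0.085
pos [ 0.5831 -0.1417  0.1949] yaw 8.06 z axis [ 0.077  0.002 -0.997] F [-0.2  0.1 -1. ] grip 0.085 clk 20.28
13 -0.06 -2.39 0.47 0.7; -0.09 -2.39 0.47 0.7; -0.12 -2.38 0.47 0.7; -0.15 -2.38 0.47 0.7; -0.18 -2.38 0.47 0.7; -0.21 -2.38 0.46 0.7; -0.24 -2.38 0.46 0.7; -0.27 -2.38 0.46 0.7; -0.30 -2.37 0.46 0.7; -0.33 -2.37 0.45 0.7; -0.36 -2.36 0.45 0.7; -0.39 -2.36 0.45 0.7; -0.42 -2.36 0.45 0.7
```

```bash
python3 -m pendant '0 -2.2 0.1 0.7; 0 -2.4 0.2 0.8; -0.1 -2.5 0.3 0.8; -0.1 -2.5 0.3 0.8; -0.2 -2.5 0.4 0.8; -0.2 -2.5 0.5 0.8; -0.3 -2.5 0.5 0.8; -0.3 -2.4 0.5 0.8'; python3 -c "
from h import *
s=grab('scene');crop(s,225,150,325,225,8,'s9.png')
plan([.537,.1645,.11],-1.3,step=2.5)"
```

```text
clock: 20.95
tcp_pos: [0.5526, 0.0637, 0.1674]
orientation: [3.139, 0.029, 0.128]
contact_force: [0.9, 0.9, 0.0]
grip_width: 0.0851
pos [0.551  0.0703 0.167 ] yaw 1.41 z axis [ 0.081  0.005 -0.997] F [-1.5  5.8  0.6] grip 0.0853 clk 21.0
5 -0.32 -1.89 1.12 0.5; -0.34 -1.89 1.12 0.5; -0.36 -1.88 1.12 0.5; -0.38 -1.88 1.12 0.5; -0.40 -1.88 1.12 0.5
```

View pics/s9.png

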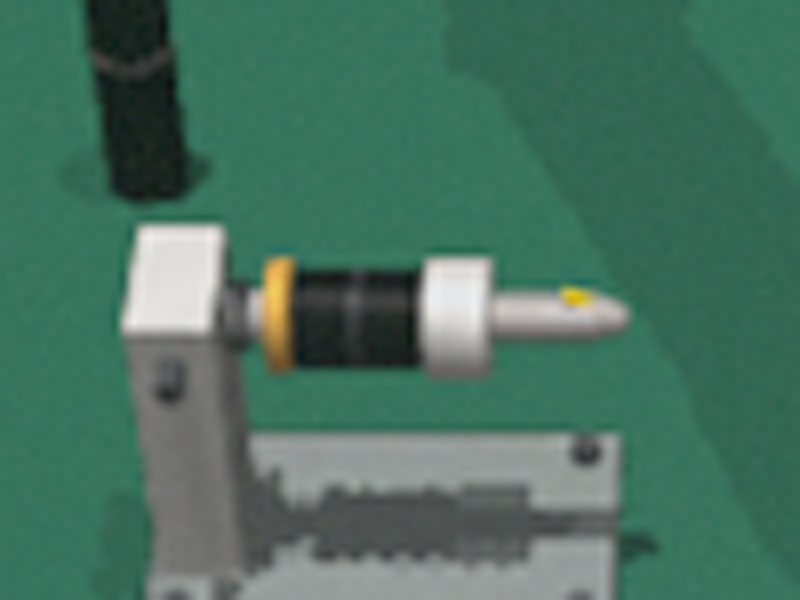

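```bash
python3 -m pendant '-0.2 -1.8 0.6 0.5; -0.2 -1.7 0.9 0.5; -0.2 -1.5 1 0.5; -0.2 -1.2 1 0.5; -0.2 -0.8 1 0.3; -0.2 -0.5 1 0.2; -0.2 -0.2 1 0; -0.2 0 0.8 0'; python3 -c "
from h import *
plan([.5385,.1645,.031],-1.3,step=2.5)"
```

```text
clock: 21.67
tcp_pos: [0.5348, 0.1618, 0.093]
orientation: [-3.129, 0.017, -0.13]
contact_force: [0.5, -0.7, -0.2]
grip_width: 0.0857
pos [0.5348 0.1618 0.093 ] yaw -0.63 z axis [ 0.083  0.009 -0.996] F [ 0.5 -0.7 -0.2] grip 0.0857 clk 21.67
3 -0.05 -0.07 2.07 0.2; -0.05 -0.07 2.07 0.2; -0.05 -0.07 2.07 0.2
```

```bash
python3 -m pendant '0 0 0.8 0.2; 0 -0.05 1 0.2; 0 -0.05 1.1 0.2; 0 -0.05 1.1 0; 0 0 0.9 0; 0 0 0.6 0; 0 0 0.3 0'; python3 -c "
from h import *
plan([.5385,.1645,.031],-1.3,step=2.5)
grab('scene');grab('scene')
plan([.5385,.1645,.031],-1.3,step=2.5)"
```

```text
clock: 22.25
tcp_pos: [0.5391, 0.1613, 0.0281]
orientation: [-3.131, 0.039, -0.127]
contact_force: [-1.6, 0.3, -0.4]
grip_width: 0.0856
pos [0.5391 0.1613 0.0281] yaw -1.44 z axis [ 0.081  0.007 -0.997] F [-1.6  0.3 -0.4] grip 0.0856 clk 22.25
1 -0.05 -0.32 -0.29 -0.1
pos [0.539  0.1614 0.0285] yaw -1.43 z axis [ 0.081  0.007 -0.997] F [-0.3 -0.1 -0.2] grip 0.0855 clk 22.35
1 -0.04 -0.31 -0.25 -0.1
```

```bash
python3 -m pendant '0 -0.15 -0.1 -0.05; 0 -0.12 0 0; 0 0 0.02 0' ; python3 -c "
from h import *
plan([.5385,.1645,.031],-1.3,step=2.5)"; python3 -m pendant '0 0 0.02 0; 0 0 0.02 0; 0 0 0.02 0; 0 0 0 0' 255 40; python3 -c "
from h import *
plan([.5385,.1645,.031],-1.3,step=2.5)"
```

```text
clock: 22.6
tcp_pos: [0.5398, 0.1647, 0.0304]
orientation: [-3.13, 0.037, -0.129]
contact_force: [-0.5, 0.7, 1.1]
grip_width: 0.0855
pos [0.5398 0.1647 0.0304] yaw -1.39 z axis [ 0.083  0.007 -0.997] F [-0.5  0.7  1.1] grip 0.0855 clk 22.6
1 -0.13 0.02 -0.07 -0.1
clock: 22.93
tcp_pos: [0.5405, 0.1652, 0.0312]
orientation: [-3.13, 0.037, -0.132]
contact_force: [-3.2, 0.2, 1.9]
grip_width: 0.0391
pos [0.5405 0.1652 0.0312] yaw -1.38 z axis [ 0.085  0.008 -0.996] F [-3.2  0.2  1.9] grip 0.0391 clk 22.93
1 -0.19 0.07 0.00 -0.1
```

```bash
python3 -m pendant '0 0 0.02 0; 0 0 0 0'; python3 -c "
from h import *
plan([.5385,.1645,.031],-1.3,step=2.5)"
```

```text
clock: 23.1
tcp_pos: [0.5403, 0.1652, 0.0315]
orientation: [-3.13, 0.037, -0.133]
contact_force: [-0.1, -0.0, -0.8]
grip_width: 0.0351
pos [0.5403 0.1652 0.0315] yaw -1.38 z axis [ 0.085  0.008 -0.996] F [-0.1 -0.  -0.8] grip 0.0351 clk 23.1
1 -0.18 0.08 0.04 -0.1
```

```bash
python3 -m pendant '0 0 -0.5 0; 0 0 -1 0; 0 0 -1.6 0; 0 0 -1.8 0; 0 0.3 -1.8 -0.3; 0.1 1 -1.4 -0.6; 0.2 1.6 -0.8 -0.9; 0.3 2 -0.2 -1'; python3 -c "
from h import *
pp(60,-0.3,15,off=.0178,step=2.3)"
```

```text
clock: 23.77
tcp_pos: [0.5364, 0.12, 0.1302]
orientation: [-3.129, -0.057, -0.132]
contact_force: [0.5, -0.2, -1.0]
grip_width: 0.0352
pos [0.5364 0.12   0.1302] yaw 2.07 z axis [ 0.084  0.011 -0.996] F [ 0.5 -0.2 -1. ] grip 0.0352 clk 23.77
8 0.40 2.22 0.18 -1.0; 0.37 2.22 0.17 -1.0; 0.33 2.23 0.17 -1.0; 0.29 2.23 0.17 -1.0; 0.25 2.24 0.16 -1.0; 0.22 2.24 0.16 -1.0; 0.18 2.25 0.16 -1.0; 0.14 2.25 0.15 -1.0
```

```bash
python3 -m pendant '0.4 2.2 0 -1; 0.4 2.3 0.1 -1; 0.3 2.3 0.1 -1; 0.3 2.2 0.1 -1; 0.2 2 0.1 -0.8; 0.2 1.6 0.1 -0.6; 0.1 1 0.1 -0.3; 0 0.5 0.05 0'; python3 -c "
from h import *
pp(50,-0.3,0,off=.0178,step=2.3);rel(9.8,off=.0178)"
```

```text
clock: 24.43
tcp_pos: [0.5703, -0.029, 0.1338]
orientation: [-3.128, -0.22, -0.147]
contact_force: [0.5, -0.5, -0.6]
grip_width: 0.0352
pos [ 0.5703 -0.029   0.1338] yaw 8.05 z axis [ 0.093  0.009 -0.996] F [ 0.5 -0.5 -0.6] grip 0.0352 clk 24.43
3 -0.01 1.25 1.05 -0.6; -0.02 1.25 1.05 -0.6; -0.04 1.25 1.05 -0.6
clk 24.43 along 87.6 side -1.74 up 31.20 mm yaw 8.05 zax [ 0.093  0.009 -0.996] F along -0.6 side 0.4 up -0.6 grip 0.0352 mom [-0.01  0.17  0.03]
```

```bash
python3 -m pendant '0 0.5 0.6 -0.4; 0 0.7 0.7 -0.4; 0 0.7 0.7 -0.4; 0 0.6 0.5 -0.3; -0.05 0.4 0.3 0; -0.05 0.2 0.15 0'
python3 - <<'E'
from h import *
rel(9.8,off=.0178);s=grab('scene');p,R,o=pose();c=p-.0178*R.as_matrix()[:,2]
print(((proj(s,c+[0,.0047,0])[0]-[245,155]+.5)*8).round())
crop(s,245,155,345,225,8,'s10.png');rel(9.8,off=.0178)
E
```

```text
clock: 24.93
tcp_pos: [0.5771, -0.0608, 0.1027]
orientation: [-3.125, -0.267, -0.148]
contact_force: [0.2, 0.5, -1.4]
grip_width: 0.0352
clk 24.93 along 55.0 side -0.49 up 0.09 mm yaw 9.79 zax [ 0.094  0.01  -0.996] F along 0.4 side 0.3 up -1.4 grip 0.0352 mom [-0.06  0.14  0.02]
[625. 282.]
clk 24.98 along 54.7 side -0.78 up -0.16 mm yaw 9.77 zax [ 0.093  0.01  -0.996] F along -1.1 side -1.2 up -1.1 grip 0.0352 mom [-0.04  0.08 -0.08]
```

View pics/s10.png

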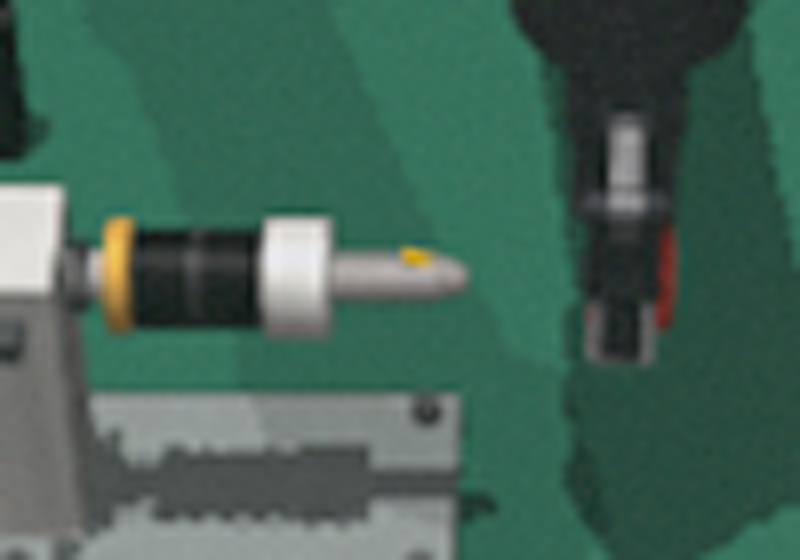

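```bash
python3 -m pendant '0.02 0.3 -0.01 0; 0 0.6 0 0; -0.02 0.6 0.02 0; -0.02 0.6 0.02 0; -0.02 0.5 0.02 0; -0.02 0.3 0.02 0; 0 0.2 0.01 0'; python3 -c "
from h import *
rel(9.8,off=.0178)"
```

```text
clock: 25.57
tcp_pos: [0.5826, -0.0934, 0.1024]
orientation: [-3.124, -0.27, -0.149]
contact_force: [-0.5, 0.9, -0.7]
grip_width: 0.0348
clk 25.57 along 21.9 side -0.65 up -0.17 mm yaw 9.88 zax [ 0.094  0.01  -0.996] F along 0.9 side -0.3 up -0.7 grip 0.0348 mom [ 0.    0.1  -0.01]
```

```bash
python3 -m pendant '0.02 0.25 -0.02 0; 0 0.25 0 0; 0 0.25 0 0; 0 0.2 0 0'; python3 -c "
from h import *
rel(9.8,off=.0178)"
```

```text
clock: 25.9
tcp_pos: [0.5847, -0.1039, 0.1029]
orientation: [-3.124, -0.269, -0.149]
contact_force: [1.2, -0.1, -0.7]
grip_width: 0.0351
clk 25.90 along 11.3 side -0.42 up 0.31 mm yaw 9.86 zax [ 0.094  0.01  -0.995] F along -0.3 side 1.1 up -0.7 grip 0.0351 mom [ 0.02  0.15 -0.02]
```

```bash
python3 -m pendant '0 0.2 0 0; 0 0.2 0 0'; python3 -c "
from h import *
rel(9.8,off=.0178)"
```

```text
clock: 26.07
tcp_pos: [0.5853, -0.1079, 0.1029]
orientation: [-3.124, -0.27, -0.149]
contact_force: [-0.2, 2.0, -1.8]
grip_width: 0.0353
clk 26.07 along 7.2 side -0.43 up 0.32 mm yaw 9.89 zax [ 0.094  0.01  -0.995] F along 2.0 side 0.2 up -1.8 grip 0.0353 mom [ 0.42  0.2  -0.01]
```

```bash
python3 -m pendant '0 0.2 0 0; 0 0.2 0 0'; python3 -c "
from h import *
rel(9.8,off=.0178)"
```

```text
clock: 26.23
tcp_pos: [0.5852, -0.1101, 0.1022]
orientation: [-3.121, -0.272, -0.147]
contact_force: [-0.3, 3.4, -3.3]
grip_width: 0.0357
clk 26.23 along 5.0 side -0.86 up -0.37 mm yaw 9.96 zax [ 0.093  0.013 -0.996] F along 3.4 side 0.3 up -3.3 grip 0.0357 mom [0.83 0.2  0.1 ]
```

```bash
python3 -m pendant '0.02 -0.05 0.08 0; 0.02 0 0.06 0'; python3 -c "
from h import *
rel(9.8,off=.0178)"
```

```text
clock: 26.4
tcp_pos: [0.5858, -0.11, 0.1008]
orientation: [-3.122, -0.272, -0.147]
contact_force: [-0.1, -0.4, -0.7]
grip_width: 0.0349
clk 26.40 along 5.0 side -0.34 up -1.83 mm yaw 9.96 zax [ 0.093  0.013 -0.996] F along -0.4 side -0.1 up -0.7 grip 0.0349 mom [-0.02  0.05  0.01]
```

```bash
python3 -m pendant '0 0.15 0 0; 0 0.2 0 0'; python3 -c "
from h import *
rel(9.8,off=.0178)"
```

```text
clock: 26.57
tcp_pos: [0.5867, -0.1138, 0.1009]
orientation: [-3.122, -0.273, -0.147]
contact_force: [0.8, -0.1, -0.9]
grip_width: 0.0348
clk 26.57 along 1.2 side -0.03 up -1.66 mm yaw 9.99 zax [ 0.093  0.012 -0.996] F along -0.2 side 0.8 up -0.9 grip 0.0348 mom [-0.03  0.09 -0.02]
```

```bash
python3 -m pendant '-0.02 0.2 0 0; 0 0.2 0 0'; python3 -c "
from h import *
rel(9.8,off=.0178)"
```

```text
clock: 26.73
tcp_pos: [0.5875, -0.1185, 0.1012]
orientation: [-3.123, -0.272, -0.148]
contact_force: [-1.1, 1.5, 0.0]
grip_width: 0.0353
clk 26.73 along -3.7 side -0.09 up -1.41 mm yaw 9.98 zax [ 0.094  0.011 -0.996] F along 1.7 side -0.8 up 0.0 grip 0.0353 mom [0.39 0.34 0.02]
```

```bash
python3 -m pendant '0 0.2 0 0; 0 0.2 0 0'; python3 -c "
from h import *
rel(9.8,off=.0178)"
```

```text
clock: 26.9
tcp_pos: [0.5877, -0.1205, 0.1012]
orientation: [-3.12, -0.274, -0.147]
contact_force: [-1.3, 4.8, 1.2]
grip_width: 0.0353
clk 26.90 along -5.7 side -0.18 up -1.39 mm yaw 10.03 zax [ 0.093  0.014 -0.996] F along 4.9 side -0.4 up 1.2 grip 0.0353 mom [0.62 0.35 0.06]
```

```bash
python3 -m pendant '0 0.2 0 0; 0 0.2 0 0'; python3 -c "
from h import *
rel(9.8,off=.0178)"
```

```text
clock: 27.07
tcp_pos: [0.5882, -0.1235, 0.1013]
orientation: [-3.119, -0.276, -0.146]
contact_force: [-1.3, 1.5, 0.4]
grip_width: 0.0353
clk 27.07 along -8.8 side -0.24 up -1.28 mm yaw 10.11 zax [ 0.092  0.015 -0.996] F along 1.7 side -1.0 up 0.4 grip 0.0353 mom [0.37 0.31 0.02]
```

```bash
python3 -m pendant '0 0.3 0 0; 0 0.35 0 0; -0.02 0.35 0 0'; python3 -c "
from h import *
rel(9.8,off=.0178)"
```

```text
clock: 27.32
tcp_pos: [0.5898, -0.1338, 0.1014]
orientation: [-3.119, -0.277, -0.146]
contact_force: [-0.7, 2.3, 0.6]
grip_width: 0.035
clk 27.32 along -19.2 side -0.39 up -1.20 mm yaw 10.15 zax [ 0.092  0.016 -0.996] F along 2.4 side -0.3 up 0.6 grip 0.0350 mom [0.37 0.29 0.01]
```

```bash
python3 -m pendant '0 0.2 0 0; 0 0.1 0 0'; python3 -c "
from h import *
rel(9.8,off=.0178);s=grab('scene');crop(s,225,150,325,225,8,'s11.png')"
```

```text
clock: 27.48
tcp_pos: [0.5906, -0.1383, 0.1014]
orientation: [-3.119, -0.275, -0.146]
contact_force: [-1.2, 2.5, -0.4]
grip_width: 0.035
clk 27.48 along -23.7 side -0.35 up -1.17 mm yaw 10.07 zax [ 0.092  0.015 -0.996] F along 2.7 side -0.7 up -0.4 grip 0.0350 mom [0.46 0.27 0.06]
```

View pics/s11.png

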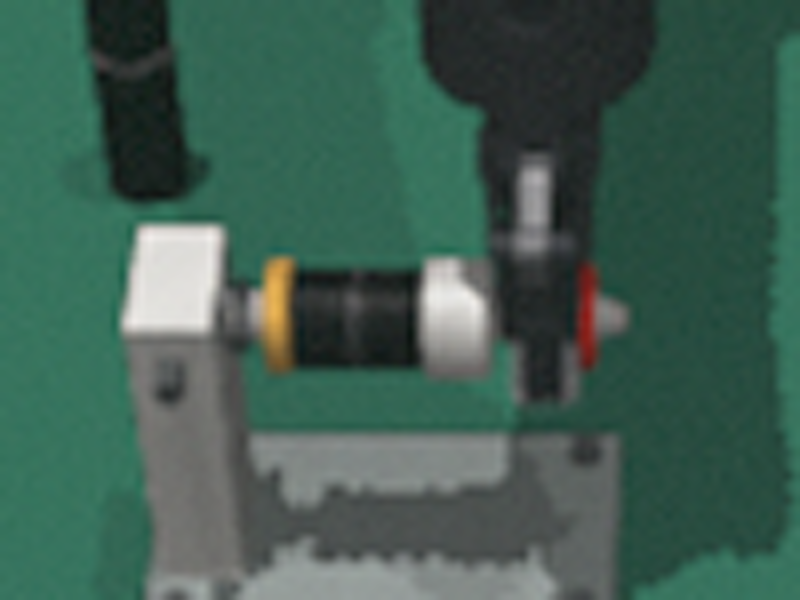

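```bash
python3 -m pendant '0 -0.03 0 0; 0 0 0.02 0; 0 0 0.02 0; 0 0 0.02 0; 0 -0.1 0.02 0; 0 -0.2 0.01 0; 0 -0.2 0 0; 0 -0.1 0 0' 0; python3 -c "
from h import *
rel(9.8,off=.0178);s=grab('scene');crop(s,225,150,325,225,8,'s12.png')
rel(9.8,off=.0178)"
```

```text
clock: 28.2
tcp_pos: [0.5906, -0.1347, 0.1007]
orientation: [-3.123, -0.271, -0.149]
contact_force: [-0.6, 0.3, 0.3]
grip_width: 0.0853
clk 28.20 along -20.2 side 0.17 up -1.83 mm yaw 9.93 zax [ 0.094  0.012 -0.995] F along 0.4 side -0.5 up 0.3 grip 0.0853 mom [0.05 0.05 0.  ]
clk 28.25 along -19.9 side 0.21 up -1.81 mm yaw 9.95 zax [ 0.094  0.012 -0.995] F along 0.8 side -0.3 up 1.0 grip 0.0854 mom [ 0.03  0.12 -0.03]
```

View pics/s12.png

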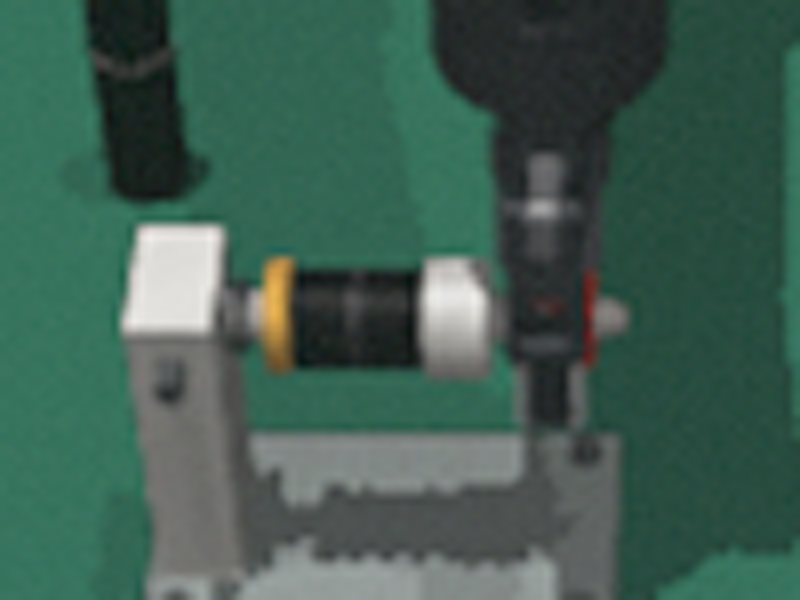

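```bash
python3 -m pendant '-0.02 -0.15 0 0; -0.02 -0.15 0 0; -0.02 -0.15 0.01 0; 0 0 0 0'; python3 -c "
from h import *
rel(9.8,off=.0178)"; python3 -m pendant '0 0 0.01 0; 0 0 0.01 0; 0 0 0.01 0; 0 0 0.01 0; 0 0 0 0; 0 0 0 0' 255 40; python3 -c "
from h import *
rel(9.8,off=.0178);s=grab('scene');crop(s,225,150,325,225,8,'s13.png')"
```

```text
clock: 28.58
tcp_pos: [0.5891, -0.1292, 0.1006]
orientation: [-3.122, -0.273, -0.15]
contact_force: [0.2, 0.5, -0.7]
grip_width: 0.0854
clk 28.58 along -14.5 side -0.36 up -1.94 mm yaw 9.99 zax [ 0.095  0.012 -0.995] F along 0.5 side 0.3 up -0.7 grip 0.0854 mom [-0.07  0.09 -0.02]
clock: 29.08
tcp_pos: [0.5892, -0.1292, 0.1004]
orientation: [-3.122, -0.272, -0.15]
contact_force: [-1.8, 0.2, 0.8]
grip_width: 0.0351
clk 29.08 along -14.5 side -0.30 up -2.18 mm yaw 9.98 zax [ 0.095  0.012 -0.995] F along 0.5 side -1.8 up 0.8 grip 0.0351 mom [0.01 0.23 0.06]
```

View pics/s13.png

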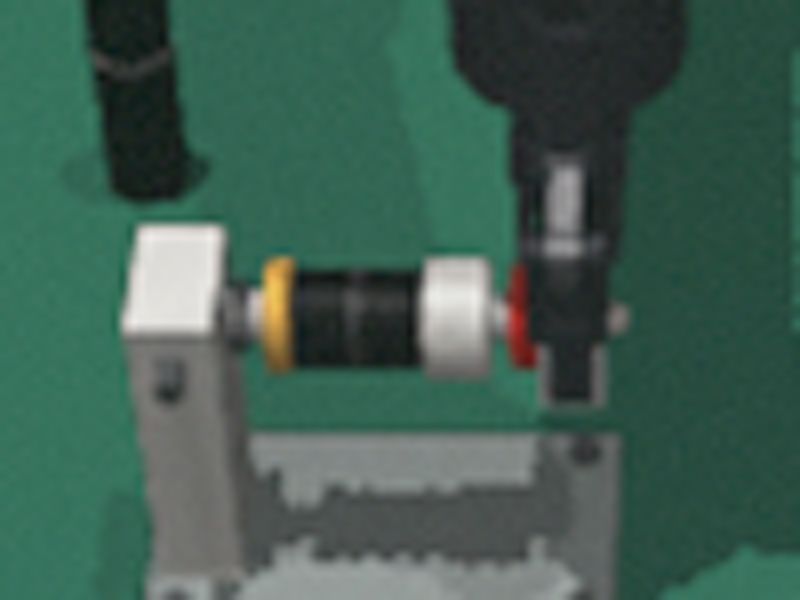

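```bash
python3 -m pendant '0 0.2 0 0; 0 0.2 0 0; 0 0.1 0 0'; python3 -c "
from h import *
rel(9.8,off=.0178)"
```

```text
clock: 29.38
tcp_pos: [0.5898, -0.1329, 0.1004]
orientation: [-3.121, -0.274, -0.149]
contact_force: [-1.6, 0.7, 1.2]
grip_width: 0.0351
clk 29.38 along -18.3 side -0.24 up -2.19 mm yaw 10.06 zax [ 0.094  0.014 -0.995] F along 1.0 side -1.4 up 1.2 grip 0.0351 mom [0.29 0.24 0.02]
```

```bash
python3 -m pendant '0 0.1 0 0; 0 0.1 0 0'; python3 -c "
from h import *
rel(9.8,off=.0178)"
```

```text
clock: 29.55
tcp_pos: [0.5902, -0.1347, 0.1004]
orientation: [-3.12, -0.275, -0.149]
contact_force: [-0.7, 2.2, 1.6]
grip_width: 0.0349
clk 29.55 along -20.2 side -0.18 up -2.17 mm yaw 10.07 zax [ 0.094  0.014 -0.995] F along 2.2 side -0.3 up 1.6 grip 0.0349 mom [0.3  0.28 0.02]
```

```bash
python3 -m pendant '0 0.1 0 0'; python3 -m pendant '0 0.1 0 0'; python3 -c "
from h import *
rel(9.8,off=.0178)"
```

```text
clock: 29.63
tcp_pos: [0.5904, -0.1358, 0.1004]
orientation: [-3.12, -0.275, -0.149]
contact_force: [-0.3, 1.3, 0.2]
grip_width: 0.0351
clock: 29.72
tcp_pos: [0.5906, -0.1367, 0.1004]
orientation: [-3.12, -0.275, -0.149]
contact_force: [-0.7, 2.0, 1.3]
grip_width: 0.035
clk 29.72 along -22.1 side -0.12 up -2.19 mm yaw 10.08 zax [ 0.094  0.014 -0.995] F along 2.1 side -0.3 up 1.3 grip 0.0350 mom [0.51 0.24 0.06]
```

```bash
python3 -m pendant '0 0.12 0 0'; python3 -m pendant '0 0.1 0 0'; python3 -c "
from h import *
rel(9.8,off=.0178)"
```

```text
clock: 29.8
tcp_pos: [0.5907, -0.137, 0.1004]
orientation: [-3.119, -0.276, -0.148]
contact_force: [-2.2, 5.6, 1.6]
grip_width: 0.0354
clock: 29.88
tcp_pos: [0.5906, -0.1369, 0.1004]
orientation: [-3.117, -0.277, -0.148]
contact_force: [-2.2, 4.3, 2.4]
grip_width: 0.0353
clk 29.88 along -22.4 side -0.13 up -2.21 mm yaw 10.14 zax [ 0.093  0.017 -0.996] F along 4.6 side -1.4 up 2.4 grip 0.0353 mom [0.79 0.5  0.05]
```

```bash
python3 -m pendant '0 0.18 0 0'; python3 -m pendant '0 0.2 0 0'; python3 -c "
from h import *
rel(9.8,off=.0178)"
```

```text
clock: 29.97
tcp_pos: [0.5906, -0.1372, 0.1004]
orientation: [-3.116, -0.278, -0.147]
contact_force: [-3.5, 6.5, 3.3]
grip_width: 0.035
clock: 30.05
tcp_pos: [0.5906, -0.1374, 0.1003]
orientation: [-3.113, -0.28, -0.146]
contact_force: [-3.6, 6.8, 2.9]
grip_width: 0.0351
clk 30.05 along -23.0 side -0.19 up -2.23 mm yaw 10.26 zax [ 0.092  0.021 -0.996] F along 7.3 side -2.4 up 2.9 grip 0.0351 mom [1.29 0.72 0.07]
```

```bash
python3 -m pendant '0 0.22 0 0'; python3 -m pendant '0 0.22 0 0'; python3 -c "
from h import *
rel(9.8,off=.0178);s=grab('scene');crop(s,225,150,325,225,8,'s14.png')"
```

```text
clock: 30.13
tcp_pos: [0.5906, -0.1376, 0.1003]
orientation: [-3.111, -0.282, -0.144]
contact_force: [-3.8, 7.4, 4.3]
grip_width: 0.035
clock: 30.22
tcp_pos: [0.5906, -0.1376, 0.1003]
orientation: [-3.109, -0.284, -0.143]
contact_force: [-3.1, 8.0, 4.0]
grip_width: 0.0353
clk 30.22 along -23.2 side -0.25 up -2.25 mm yaw 10.41 zax [ 0.09   0.025 -0.996] F along 8.4 side -1.7 up 4.0 grip 0.0353 mom [ 1.39  0.72 -0.01]
```

View pics/s14.png

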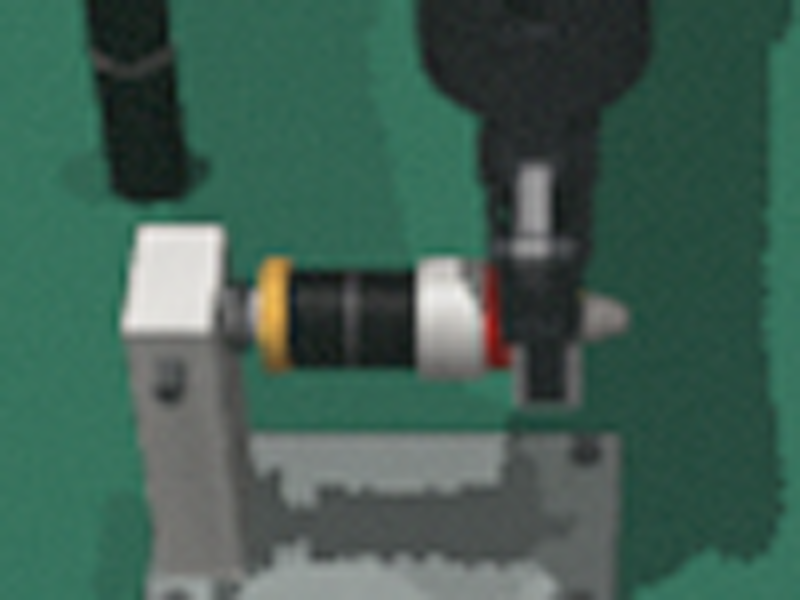

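```bash
python3 -m pendant '-0.02 0.3 0 0.4'; python3 -m pendant '-0.02 0.3 0 0.3'; python3 -c "
from h import *
rel(9.8,off=.0178)"
```

```text
clock: 30.35
tcp_pos: [0.5907, -0.1381, 0.1004]
orientation: [-3.106, -0.276, -0.142]
contact_force: [-2.8, 8.4, 3.3]
grip_width: 0.0352
clock: 30.43
tcp_pos: [0.5908, -0.1383, 0.1004]
orientation: [-3.104, -0.271, -0.141]
contact_force: [-4.0, 9.4, 3.2]
grip_width: 0.0352
clk 30.43 along -24.1 side -0.14 up -2.14 mm yaw 9.93 zax [ 0.088  0.031 -0.996] F along 9.9 side -2.4 up 3.2 grip 0.0352 mom [1.73 0.61 0.24]
```

```bash
python3 -m pendant '-0.04 0.38 0 0'; python3 -m pendant '-0.03 0.38 0 0'; python3 -c "
from h import *
rel(9.8,off=.0178)"
```

```text
clock: 30.52
tcp_pos: [0.5909, -0.1386, 0.1004]
orientation: [-3.1, -0.275, -0.141]
contact_force: [-2.4, 10.0, 3.2]
grip_width: 0.0351
clock: 30.6
tcp_pos: [0.5909, -0.1389, 0.1004]
orientation: [-3.096, -0.279, -0.14]
contact_force: [-3.6, 9.4, 3.2]
grip_width: 0.035
clk 30.60 along -24.8 side -0.19 up -2.18 mm yaw 10.23 zax [ 0.087  0.038 -0.996] F along 9.9 side -2.0 up 3.2 grip 0.0350 mom [1.61 0.64 0.09]
```

```bash
python3 -m pendant '-0.04 0.4 0 0.4'; python3 -c "
from h import *
rel(9.8,off=.0178);s=grab('scene');crop(s,245,165,315,205,11,'s15.png');rel(9.8,off=.0178)"
```

```text
clock: 30.68
tcp_pos: [0.591, -0.1393, 0.1004]
orientation: [-3.092, -0.272, -0.139]
contact_force: [-2.2, 10.7, 3.7]
grip_width: 0.0349
clk 30.68 along -25.3 side -0.15 up -2.17 mm yaw 10.00 zax [ 0.086  0.042 -0.995] F along 11.0 side -0.3 up 3.7 grip 0.0349 mom [1.95 0.56 0.22]
clk 30.73 along -25.5 side -0.10 up -2.18 mm yaw 9.96 zax [ 0.086  0.042 -0.995] F along 10.1 side -1.1 up 4.4 grip 0.0350 mom [1.79 0.71 0.22]
```

View pics/s15.png

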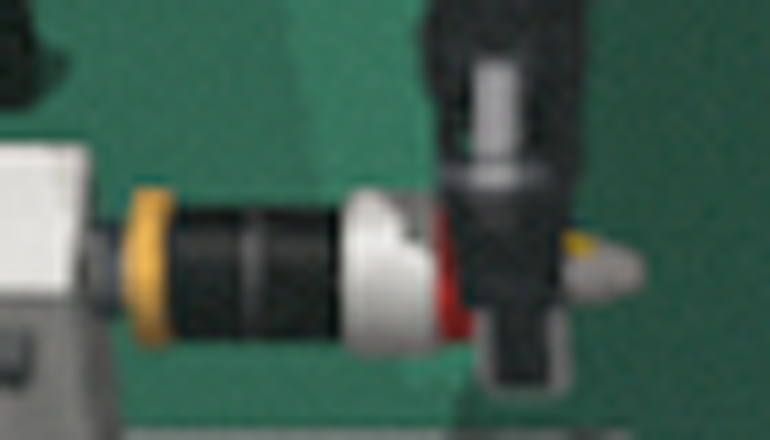

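```bash
python3 -m pendant '-0.03 0.4 0 0.1'; python3 -c "
from h import *
rel(9.8,off=.0178)"
```

```text
clock: 30.82
tcp_pos: [0.5911, -0.1394, 0.1004]
orientation: [-3.088, -0.274, -0.138]
contact_force: [-4.2, 10.5, 5.7]
grip_width: 0.0352
clk 30.82 along -25.5 side -0.08 up -2.21 mm yaw 10.04 zax [ 0.085  0.046 -0.995] F along 11.1 side -2.4 up 5.7 grip 0.0352 mom [2.07 0.76 0.23]
```

Run:
```python
from h import *
s=grab('scene');crop(s,225,150,325,225,8,'s16.png')
rel(9.8,off=.0178)
for n in('s12','s13','s14','s16'):
  h=cv2.imread(f'pics/{n}.png'); 
  # row profile through y 300..340: brass saturation edges
  hs=cv2.cvtColor(h,cv2.COLOR_BGR2HSV).astype(int)
  m=(hs[...,0]>10)&(hs[...,0]<28)&(hs[...,1]>100)&(hs[...,2]>110); m[:, 400:]=0
  ys,xs=np.nonzero(m)
  g=cv2.cvtColor(h,cv2.COLOR_BGR2GRAY)[320:350].mean(0)
  # black->white edge of spacer near 420
  seg=g[390:450];th=110;i=np.argmax(seg>th)
  print(n,"brass cx",xs.mean().round(2),"n",m.sum(),"edge",390+i-(seg[i]-th)/(seg[i]-seg[i-1]))
```

```text
clk 30.87 along -25.7 side -0.05 up -2.22 mm yaw 10.03 zax [ 0.085  0.047 -0.995] F along 11.7 side -1.4 up 4.2 grip 0.0349 mom [2.03 0.72 0.24]
s12 brass cx 276.85 n 2490 edge 420.6962457337884
s13 brass cx 276.83 n 2496 edge 420.43302180685356
s14 brass cx 273.27 n 2565 edge 417.08977556109727
s16 brass cx 265.75 n 2616 edge 409.34271099744245
```

View pics/s16.png

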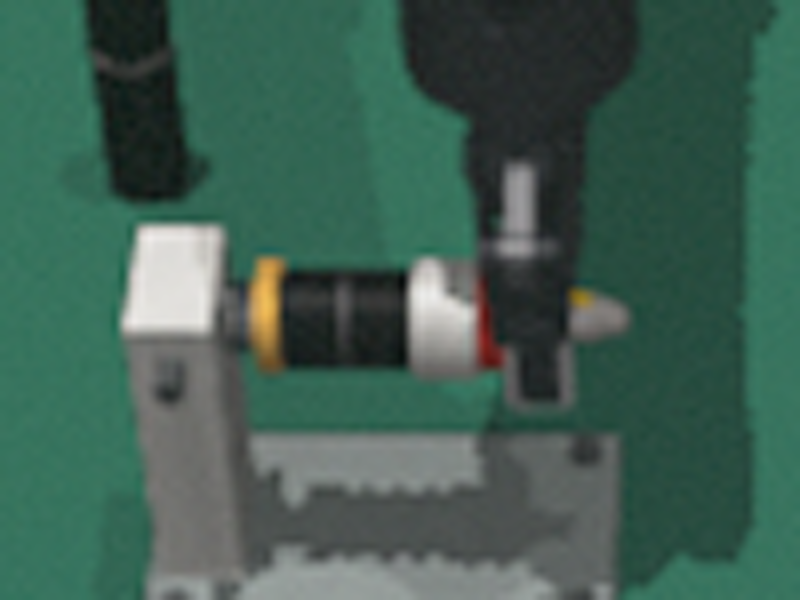

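```bash
python3 -m pendant '0 0 0 0; 0 -0.05 0 0'
python3 - <<'E'
from h import *
rel(9.8,off=.0178)
s=grab('scene');crop(s,225,150,325,225,8,'s17.png')
h=cv2.imread('pics/s17.png');hs=cv2.cvtColor(h,cv2.COLOR_BGR2HSV).astype(int)
m=(hs[...,0]>10)&(hs[...,0]<28)&(hs[...,1]>100)&(hs[...,2]>110); m[:, 400:]=0
print((276.84-np.nonzero(m)[1].mean())*.352,"mm pressed")
E
```

```text
clock: 31.03
tcp_pos: [0.5908, -0.1382, 0.1003]
orientation: [-3.087, -0.276, -0.137]
contact_force: [-1.5, -1.4, 0.1]
grip_width: 0.0349
clk 31.03 along -24.3 side -0.12 up -2.28 mm yaw 10.14 zax [ 0.084  0.047 -0.995] F along -1.1 side -1.7 up 0.1 grip 0.0349 mom [-0.41  0.11 -0.07]
2.696996923076922 mm pressed
```

```bash
python3 -m pendant '0 0 0 0; 0 0 0.02 0; 0 0 0 0; 0 0 0.02 0; 0 0 0 0' 0
python3 - <<'E'
from h import *
rel(9.8,off=.0178)
E
python3 -m pendant '0 0 -0.5 0; 0 0 -1 0; 0 0 -1.5 0; 0 0 -1.8 0; 0 0 -1.8 0; 0 -0.5 -1.5 0; 0 -1.5 -1 0; 0 -2 -0.5 0'
python3 -m pendant '0 -2.5 0 0; 0 -2.8 0 0; 0 -2.8 0 0; 0 -2.8 0 0; 0 -2.5 0 0; 0 -1.8 0 0; 0 -1 0 0; 0 -0.4 0 0'
python3 - <<'E'
from h import *
s=grab('scene');t=grab('top');crop(s,225,150,325,225,8,'s18.png');crop(t,325,145,435,225,7,'t18.png')
cv2.imwrite('pics/sfull.png',s["color"][:,:,::-1])
h=cv2.imread('pics/s18.png');hs=cv2.cvtColor(h,cv2.COLOR_BGR2HSV).astype(int)
m=(hs[...,0]>10)&(hs[...,0]<28)&(hs[...,1]>100)&(hs[...,2]>110); m[:, 400:]=0
print((276.84-np.nonzero(m)[1].mean())*.352,"mm pressed")
E
```

```text
clock: 31.5
tcp_pos: [0.5913, -0.1419, 0.0996]
orientation: [-3.09, -0.27, -0.138]
contact_force: [0.6, -0.3, 0.3]
grip_width: 0.0855
clk 31.50 along -27.9 side -0.31 up -2.94 mm yaw 9.92 zax [ 0.085  0.044 -0.995] F along -0.4 side 0.5 up 0.3 grip 0.0855 mom [-0.03  0.04  0.04]
clock: 32.17
tcp_pos: [0.575, -0.1103, 0.2034]
orientation: [-3.092, -0.259, -0.136]
contact_force: [-0.3, -0.5, 0.3]
grip_width: 0.0853
clock: 32.83
tcp_pos: [0.5428, 0.0711, 0.2163]
orientation: [-3.092, -0.271, -0.15]
contact_force: [-0.0, 0.2, -1.0]
grip_width: 0.0857
2.2549149980642667 mm pressed
```

View pics/s18.png

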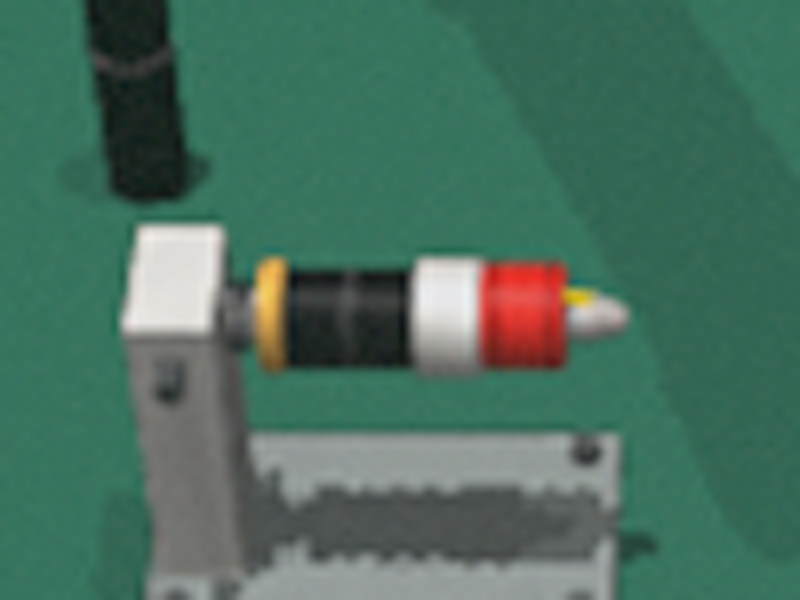

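View pics/t18.png

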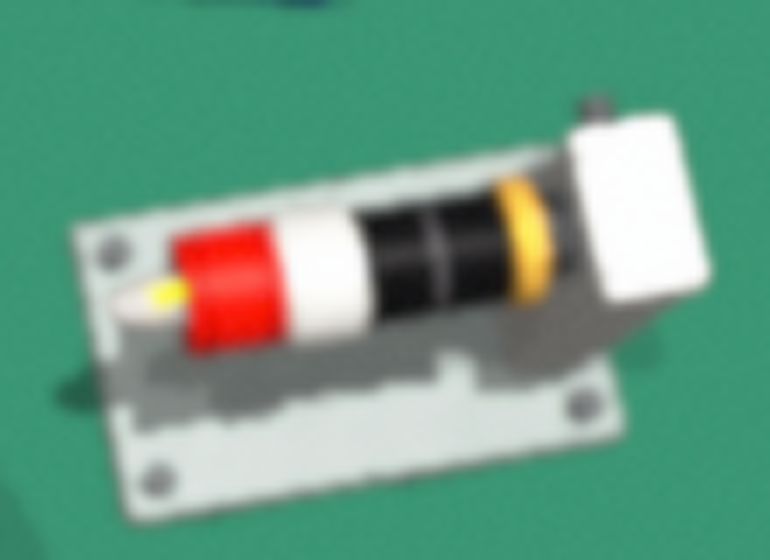

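View pics/sfull.png

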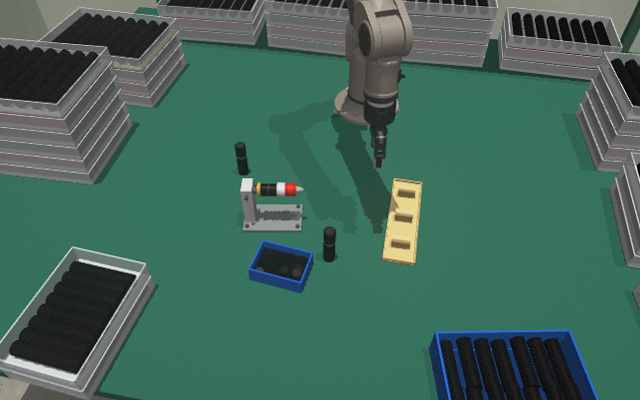

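Run:
```python
from h import *
for k in range(2):
  s=grab('scene');crop(s,225,150,325,225,8,f's19{k}.png')
  for n in(['s13','s17'] if k==0 else [])+[f's19{k}']:
    h=cv2.imread(f'pics/{n}.png');g=cv2.cvtColor(h,cv2.COLOR_BGR2GRAY)[320:350].mean(0)
    seg=g[390:450];i=np.argmax(seg>110);e1=390+i-(seg[i]-110)/(seg[i]-seg[i-1])
    hs=cv2.cvtColor(h,cv2.COLOR_BGR2HSV).astype(int);y=(hs[...,0]>=22)&(hs[...,0]<36)&(hs[...,1]>130)&(hs[...,2]>140);y[:,:500]=0
    print(n,"spacer front edge",round(e1,2),"yellow px",y.sum(), np.nonzero(y)[1].min() if y.any() else 0,np.nonzero(y)[1].max() if y.any() else 0,np.nonzero(y)[0].min() if y.any() else 0)
h=cv2.imread('pics/s1.png');hs=cv2.cvtColor(h,cv2.COLOR_BGR2HSV).astype(int);y=(hs[...,0]>=22)&(hs[...,0]<36)&(hs[...,1]>130)&(hs[...,2]>140);y[:,:500]=0;a,b=np.nonzero(y)
print("initial in s18 frame:",y.sum(),b.min()+40,b.max()+40,a.min()+80)
crop(s,285,178,310,198,24,'s20.png')
o=r.get_obs();print(o["clock"])
```

```text
s13 spacer front edge 420.43 yellow px 0 0 0 0
s17 spacer front edge 411.02 yellow px 29 582 589 300
s190 spacer front edge 411.67 yellow px 299 567 589 287
s191 spacer front edge 411.66 yellow px 297 567 589 288
initial in s18 frame: 317 564 588 289
33.0333
```

View pics/s20.png

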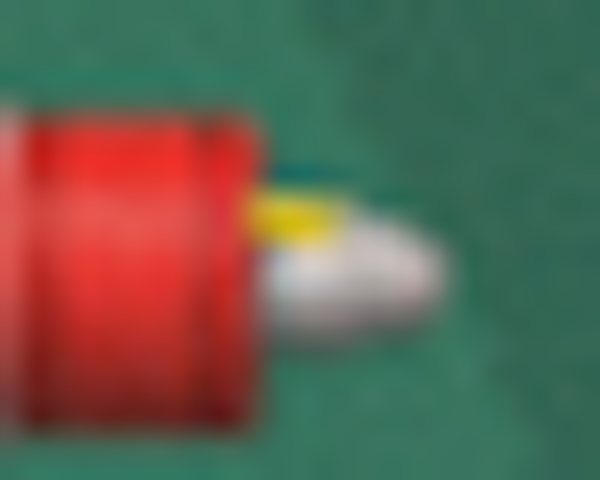

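The backstop is held in by about 3.1 mm with the gripper clear. The yellow catch shows the same height and area as it did on the bare rod (columns 567–589), so I am handing in.

```bash
python3 -c "
from bench import r
print(r.hand_in())"
```

```text
the job is handed in; nothing more can be done
None
```

I slid the sleeve, then the spacer, then the cap onto the rod and pressed the stack back until the catch latched behind the cap. I then opened the gripper, backed the arm well clear and handed in at about 33 s of the 72 s allowed. I re-gripped the cap once part-way on, because the pads stuck out ahead of its front face and would have met the spacer first.

**Latch:** With the robot away, the spacer's edge sits about 3.1 mm further in than at rest. It held steady over two pictures, and the catch shows at its original height and almost its original area. When I eased off before letting go, the spring no longer pushed on the gripper, so the catch was carrying the load.

**Forces:** The largest contact force I read was about 12–13 N, below the 25 N limit. Readings came only at the end of rows, so a brief peak in between could have been missed. The stack went in about 3.9 mm before the spring-back, short of the 5 mm hard end.

**Surroundings:** The tubes and bin look unmoved in the last picture; I did not measure them.

**Disagreements:**
- The brass backstop's colour centroid gave only 2.3 mm of press at the end. I trusted the sharper spacer edge instead.
- The two cameras differed from the robot by about 2–5 mm in y, so I corrected for that.
- The tool had tilted about 5° by the end of the moves, and I could not level it with the moves available.

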